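Lift an unfired tile with a spatula onto the free drying stand

TASK

Slide the spatula under the unfired tile lying in the fenced tray below the extraction pipe, and carry it on the blade, without the gripper ever touching a tile, to whichever of the two drying stands is empty. Set it down gently there, centred and square on the two rails, then lay the spatula flat on the bench, clear of the tray and stands. Handle the fragile tile without tipping or knocking it hard, and leave the tile on the other stand and the things around undisturbed.

Things in the scene. Friction and masses are not known exactly. Their poses are not given: they have to be found in the camera images.
- tile: Tile to move: unfired off-white ceramic, 110 x 110 x 12 mm, about 220 g, flat underside, its four lower edges bevelled (5 mm wide, 4 mm high), shallow moulded pattern on top. Lies flat in the tray. Origin: centre of its underside; x and y along its sides, z up.
- tray: Fixed plywood board 180 x 150 mm, top 12 mm above the origin, x from -105 to +75 mm. A fence 8 mm high stands on three sides, open to -x (robot side): inner faces at x = +60 and y = -62, +62 mm; side fences from x = -62 to +62 mm. The tile lies at the origin's x, y give or take 4 mm. Origin: 12 mm below the board's top; x points to the far fence, z up. Its height varies by 8 mm.
- pipe (a point): On the axis of the fixed grey pipe (60 mm in diameter) over the tray's open side, at tray (-101, 0, 170) mm; it lies level along tray y from -60 to +80 mm; a 24 mm bar carries it, running along +x at y = +100 to a post at x = +100 mm. With the blade under the tile it is above the handle: an upright gripper does not fit, one leaning back towards the robot by 30 to 45 degrees does.
- spatula: Cranked spatula, 190 g, lying on its blade. Steel blade x from -55 to +55 mm, 56 mm wide, 2 mm thick; a 22 mm wide neck rises from the blade's rear (x -53, z 2) to (x -79, z 39 mm); dark wooden handle parallel to the blade, x from -150 to -75, 20 mm wide, z from 28 to 52 mm. Origin: centre of the blade's underside; +x to the blade's front edge, z up.
- spatula_grip (a point): Middle of the spatula's handle, at (-112, 0, 40) mm in the spatula's frame.
- stand_p: One of two equal fixed wooden stands; one is empty, the other carries a tile. Base 130 (x) x 120 x 8 mm; two rails along x, 110 mm long, 16 mm wide, at y = -42 and +42 mm (68 mm free between), tops 42 mm above the origin. A tile lies across both, centred over the origin, sides along x, y; the blade fits between. Origin: centre of its underside; -x end towards the robot.
- stand_q: The other drying stand, same shape and axes as stand_p.
- other_tile: A tile of the same shape as the first, already lying on one of the stands; leave it. Origin: centre of its underside.
- bottle: Bystander: amber bottle, 60 mm in diameter, 170 mm tall. Origin: centre of its underside.
- sanding_block: Bystander: wooden sanding block 60 x 110 x 38 mm. Origin: centre of its underside.
- trim_stack: Bystander: bonded stack of trim tiles about 66 x 138 x 56 mm. Origin: centre of its underside.
Mind the look-alikes: they are no part of the job. Leave any blue or pink look-alike of the spatula alone.

How it is judged:
On the way, in this order (a step that is already met when the one before it is completed fails the run):
1. the tile is borne by the spatula alone, at least 10 mm clear of the tray's board (z of tile in the frame of tray above 0.022 m and contact force between tile and spatula above 0.5 N and contact force between tile and tray below 0.1 N), for 0.3 s.
2. the tile rests on the empty stand, no longer on the spatula (((x of tile in the frame of stand_p between -0.02 and 0.02 m and y of tile in the frame of stand_p between -0.012 and 0.012 m and z of tile in the frame of stand_p between 0.038 and 0.046 m and (angle between the x axis of tile and the x axis of stand_p, either way round below 0.17 rad or angle between the x axis of tile and the y axis of stand_p, either way round below 0.17 rad)) or (x of tile in the frame of stand_q between -0.02 and 0.02 m and y of tile in the frame of stand_q between -0.012 and 0.012 m and z of tile in the frame of stand_q between 0.038 and 0.046 m and (angle between the x axis of tile and the x axis of stand_q, either way round below 0.17 rad or angle between the x axis of tile and the y axis of stand_q, either way round below 0.17 rad))) and contact force between tile and spatula below 0.1 N and linear speed of tile below 0.02 m/s), for 0.3 s.
At the end, for the whole second after the job is handed in: Tile level and at rest on both rails of the once-empty stand, centre within 20 mm along and 12 mm across the rails, square within 10 degrees; the other tile still on its stand, moved under 12 mm; spatula lying flat on the bench, at rest, touching no tray, stand or tile (((x of tile in the frame of stand_p between -0.02 and 0.02 m and y of tile in the frame of stand_p between -0.012 and 0.012 m and z of tile in the frame of stand_p between 0.038 and 0.046 m and (angle between the x axis of tile and the x axis of stand_p, either way round below 0.17 rad or angle between the x axis of tile and the y axis of stand_p, either way round below 0.17 rad)) or (x of tile in the frame of stand_q between -0.02 and 0.02 m and y of tile in the frame of stand_q between -0.012 and 0.012 m and z of tile in the frame of stand_q between 0.038 and 0.046 m and (angle between the x axis of tile and the x axis of stand_q, either way round below 0.17 rad or angle between the x axis of tile and the y axis of stand_q, either way round below 0.17 rad))) and angle between tile's own z axis and vertical below 0.06 rad and linear speed of each of tile, spatula below 0.02 m/s and distance of other_tile from where it was at the start of the episode below 0.012 m and height (world z) of spatula below 0.006 m and angle between spatula's own z axis and vertical below 0.08 rad and contact force between spatula and tile below 0.1 N and contact force between spatula and tray below 0.1 N and contact force between spatula and stand_p below 0.1 N and contact force between spatula and stand_q below 0.1 N and contact force between spatula and other_tile below 0.1 N).
It fails at once if the arm or gripper touches a tile (contact force between any of the arm, the fingers and tile above 0.3 N or contact force between any of the arm, the fingers and other_tile above 0.3 N).
It fails at once if the tile is tipped by more than 35 degrees (angle between tile's own z axis and vertical above 0.61 rad).
It fails at once if the tile is knocked or pressed with more than 30 N (contact force between tile and anything else above 30 N).
It fails at once if the other tile is disturbed (moved more than 12 mm) (distance of other_tile from where it was at the start of the episode above 0.012 m).
It fails at once if the bottle, sanding block or trim stack is disturbed (moved more than 20 mm) (distance of any of bottle, sanding_block, trim_stack from where it was at the start of the episode above 0.02 m).
It also fails if it takes over 72 s, if anything falls off the work surface, if the arm or the gripper's body presses on something with over 40 N, if the wrist force passes 120 N, or if a joint passes its speed limit or range.

ROBOT

A 6-joint arm with a two-finger parallel gripper is mounted at the origin on the work surface. World frame = base frame: x ahead of the robot, y to its left, z up, the work surface at z = 0. Lengths are in m, angles in rad, forces in N, time in s.
With the tool pointing down it reaches from about 0.35 to 0.775 m from the base axis. Payload 5.5 kg.
Tool frame: the origin (TCP) lies midway between the tips of the shut fingers; the grasp point (between the pads) lies 19 mm behind it; z points along the fingers, y is the line along which they close (so a half turn about z gives the same grasp; the last joint's range is limited). The gripper opens to 85 mm and grips with 20 to 120 N. Pads are 22 mm wide; open, the fingers measure 114 mm over their backs; the gripper's body (76 mm by 85 mm) begins 54 mm behind the grasp point. The pads swing forward as they close: fully open they stand 13 mm farther back than shut.
Start: joints at [1.101, 0.313, 0.046, 1.304, 0, 1.431], TCP at [0.186, 0.544, 0.231] pointing down, gripper open.
Joint ranges: [-2.76, 2.76], [-0.86, 1.69], [-1.03, 1.26], [-2.2, 2.34], [-1.47, 1.5], [-3.14, 3.14]. Speed limits (rad/s): [2.57, 2.57, 3.14, 3.14, 3.14, 3.14].

INTERFACE

Orientations are given as a unit quaternion [w, x, y, z].
In Python, from workcell import get_state, read_camera, camera_info, hand_in, recognise gives the robot as it stands.
- The arm moves only by the tool arm_command, never from a script. Its argument "moves" is one flat list of numbers, 7 for each row, row after row: the opening, from -1 (shut) to 1 (fully open), then the shift along the tool's x, y, z in mm, then the turn, a rotation vector about the tool's x, y, z in rad. A call has 1 to 8 rows; each row shifts and turns the commanded pose from where the row before left it, along the tool's axes as they then stand; what a row does not reach is not made up. A row lasts 1/8 s, in which the tool goes at most 62.5 mm and 10.7 degrees, less where a joint would pass 70% of its speed; a pose out of reach is approached as far as the arm can. A call with a gripper value outside its range is refused whole. The fingers move at their own pace and stop on an object; "newtons" is the grip in N (left out, the last holds). Time passes only in rows, so rows that do not move let the fingers close. It gives the time, the measured TCP pose, the force, the opening and the grip force at its end, in the units of the state.
- get_state(): the state, without advancing time (a new reading comes with each control period).
- read_camera(name): name is "scene" or "top"; returns (picture, depth): 384x512x3 uint8, blue, green, red; 384x512 float32, m along the optical axis (not along the pixel's ray), 0 where there is no reading.
- camera_info(name): a dict with "fovy" (degrees; the focal length in pixels is half the picture's height over the tangent of half this angle, whatever the lens; pixels are square), "cx", "cy" (the principal point, pixels), "eye" and "orientation" of the camera in the world. Camera axes: x right, y down, z forward; pixel columns grow to the right and rows downward; lengths in m; the calibration is good to about 2 mm. A picture is of the moment at which its call begins. camera_info takes no time and is no camera call.
- hand_in(): hands the job in; it is judged then, once.
Trained networks look in the newest picture that a camera, given by its name, has taken for a name from the list of things; names that differ only in an ending like _2 or _b are one class to them, and where a whole thing is asked for, a point or a joint stands for the part that bears it (a point fixed in the world has none). Each returns a list of dicts, best first, with "confidence" (0 to 1); they miss things now and then, are a little off and sometimes report something else, mostly with a low value. They report only what shows in the picture. A call takes as long as a camera call. They do not tell look-alikes from the thing itself.
- recognise(camera, label): "point" ([column, row] in pixels, amid what is visible of it).
The state is a dict: "clock": time; "joint_pos": joint angles; "qvel": joint speeds; "tau": joint torques, N m; "tcp_pos": TCP position; "orientation": TCP orientation; "wrist_force": force on the tool from outside, world axes, zero at the start; "ft_torque": the same for the moment, N m; "finger_gap": finger opening in m; "grip_force": force on a finger pad.
Only numpy, scipy, OpenCV 4.12 (cv2) and the standard library are available. Lean on these libraries where they do the work, as an engineer would, in place of code of your own. Each camera call takes 0.05 s, during which the arm holds its last target. There are 200 camera calls.

## Working session

There is one attempt and no reset: what is moved stays moved. The work goes in short steps, Python scripts to look and compute and a tool call to move; the robot and the scene stay as the last step left them, time stands still between calls to the robot, and variables do not carry over. Pictures are saved under pics/ and viewed, at most 10 in all, crops included, and the job is handed in when it is done.

Besides the shell and the picture viewer there is one more tool, called after "Call:" by a JSON object that holds its "op" and its "data". arm_command: Moves the arm, as the interface text tells. Its arguments: {"type":"object","properties":{"moves":{"type":"array"},"newtons":{"type":"number"}},"required":["moves"]}

```bash
ls; mkdir -p pics
python3 - <<'E'
from workcell import *
import cv2,numpy as np
for c in ("scene","top"):
    im,d=read_camera(c); cv2.imwrite(f"pics/{c}0.png",im); np.save(f"{c}0.npy",d)
    print(c,camera_info(c))
    for l in ["tile","tray","spatula","spatula_grip","stand_p","bottle","sanding_block","trim_stack"]:
        print(l,[(np.round(r["point"]).tolist(),round(r["confidence"],2)) for r in recognise(c,l)])
print(get_state())
E
```

```text
pics
scene {'fovy': 49.876554456953926, 'cx': 249.29806603114278, 'cy': 198.80836631890907, 'eye': array([1.64003588, 0.13307978, 0.86251624]), 'orientation': array([-0.3110354 ,  0.57470943,  0.65999987, -0.37062949])}
tile [([375.0, 237.0], 0.74), ([287.0, 261.0], 0.63)]
tray [([304.0, 248.0], 0.89)]
spatula [([241.0, 206.0], 0.94), ([376.0, 240.0], 0.93)]
spatula_grip [([245.0, 209.0], 0.73), ([373.0, 234.0], 0.58), ([353.0, 196.0], 0.55), ([392.0, 275.0], 0.17), ([303.0, 248.0], 0.16)]
stand_p [([137.0, 219.0], 0.74), ([175.0, 256.0], 0.69)]
bottle [([118.0, 238.0], 0.79)]
sanding_block [([394.0, 274.0], 0.63)]
trim_stack [([206.0, 271.0], 0.76)]
top {'fovy': 50.422398049539325, 'cx': 250.91969811938515, 'cy': 194.1728126369212, 'eye': array([ 0.4083514 , -0.02109876,  1.54555106]), 'orientation': array([ 0.01227518, -0.7034297 ,  0.71031074, -0.02224024])}
tile [([213.0, 142.0], 0.95)]
tray [([202.0, 156.0], 0.57), ([274.0, 127.0], 0.19)]
spatula [([158.0, 264.0], 0.96), ([254.0, 226.0], 0.93), ([138.0, 194.0], 0.92)]
spatula_grip [([158.0, 266.0], 0.68), ([136.0, 195.0], 0.65),
[... 255 characters left out ...]
int_pos': array([ 1.10141306e+00,  3.13190050e-01,  4.60993921e-02,  1.30357008e+00,
       -2.28664352e-06,  1.43120335e+00]), 'qvel': array([-1.27092798e-04, -7.40739823e-04,  7.54921369e-05, -1.05137431e-03,
       -7.87135014e-04, -2.43349560e-04]), 'tau': array([-5.14034073e-04, -4.80445969e+01,  2.98813766e+01,  4.23171787e-05,
       -2.81840676e-04,  1.57724831e-06]), 'tcp_pos': array([0.186241  , 0.54405949, 0.2313286 ]), 'orientation': array([2.14153454e-05, 1.64148897e-01, 9.86435571e-01, 6.43316057e-05]), 'wrist_force': array([ 0.05235206, -0.01589143,  0.22650789]), 'ft_torque': array([-0.02600519, -0.04872877,  0.02740033]), 'grip_force': 0.0, 'finger_gap': 0.08539468467870412}
```

Run:
```python
import cv2,numpy as np
t=cv2.imread("pics/top0.png")[90:310,90:390]; cv2.imwrite("pics/top0c.png",cv2.resize(t,None,fx=2.6,fy=2.6,interpolation=cv2.INTER_CUBIC))
t=cv2.imread("pics/scene0.png")[120:330,80:450]; cv2.imwrite("pics/scene0c.png",cv2.resize(t,None,fx=2.1,fy=2.1,interpolation=cv2.INTER_CUBIC))
```

```text
(no output)
```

View pics/top0c.png

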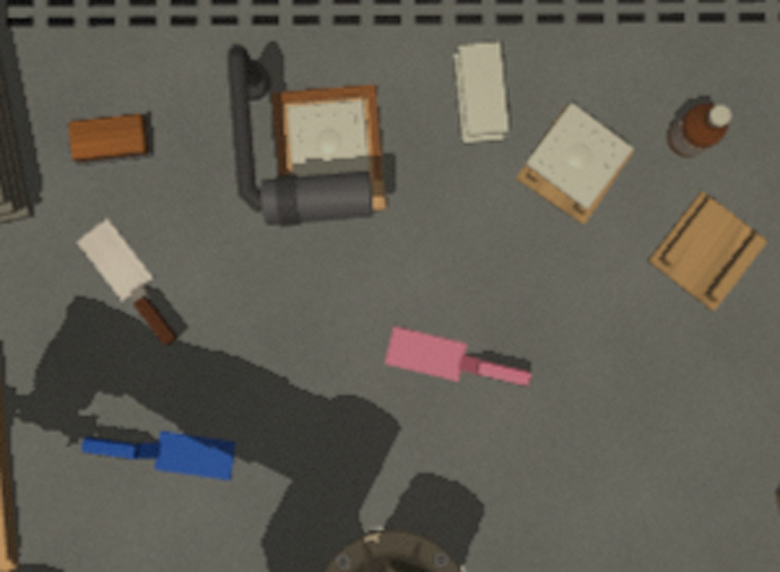

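View pics/scene0c.png

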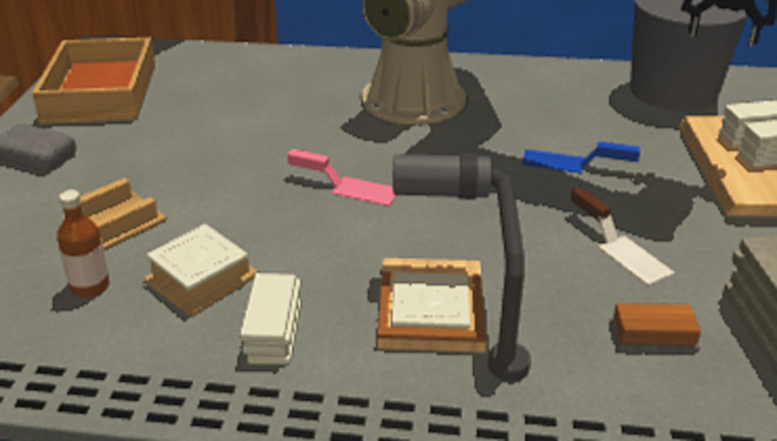

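The candidates for the spatula are the steel blade with the dark handle at top px ~(137,195), the blue one at ~(152,264) and the pink one at ~(258,226). By the description it is the steel one with the brown handle. The empty stand is at top px ~(362,186) and the occupied one at ~(311,152). The tray tile is at ~(216,140), with the pipe on its robot side.

```bash
cat > h.py <<'E'
from workcell import *
import cv2,numpy as np
from scipy.spatial.transform import Rotation as R
def cloud(c,d):
    i=camera_info(c); f=d.shape[0]/2/np.tan(np.radians(i["fovy"])/2)
    v,u=np.mgrid[:d.shape[0],:d.shape[1]]
    P=np.stack([(u-i["cx"])/f*d,(v-i["cy"])/f*d,d],-1)
    q=i["orientation"]; return P@R.from_quat(q,scalar_first=True).as_matrix().T+i["eye"]
def rect(p):
    (c,s,a)=cv2.minAreaRect((p[:,:2]*1000).astype(np.float32)); return np.round(c,1),np.round(s,1),round(a,1)
E
python3 - <<'E'
from h import *
for c in ("top","scene"):
    im=cv2.imread(f"pics/{c}0.png"); d=np.load(f"{c}0.npy"); W=cloud(c,d); ok=d>0
    hsv=cv2.cvtColor(im,cv2.COLOR_BGR2HSV)
    z=W[...,2]
    def box(x0,x1,y0,y1,z0,z1): return ok&(W[...,0]>x0)&(W[...,0]<x1)&(W[...,1]>y0)&(W[...,1]<y1)&(z>z0)&(z<z1)
    b=box(.35,.6,-.15,.2,-.03,.03)&(hsv[...,1]<40)
    b=box(.2,.4,-.3,.0,-.03,.03)&(hsv[...,1]<40); print(c,"bench",np.median(z[b]),z[b].std(),b.sum())
    pts={"top":dict(tile=(216,140),blade=(133,189),handle=(149,213),empty=(362,186),other=(311,152),trim=(275,124),bottle=(360,140),pipe=(212,166),post=(187,120),sand=(131,143)),
     "scene":dict(tile=(285,262),blade=(380,242),handle=(361,217),empty=(137,222),other=(175,240),trim=(208,270),bottle=(118,240),pipe=(290,203),sand=(392,274))}[c]
    for k,(u,v) in pts.items():
        w=W[v-2:v+3,u-2:u+3].reshape(-1,3); print(k,np.round(np.median(w,0),4),hsv[v,u])
E
```

```text
top bench -5.916117671311838e-07 0.003474625454883266 3563
tile [0.6854 0.0856 0.0298] [ 25  45 169]
blade [0.5076 0.4017 0.0022] [ 19  45 191]
handle [0.416  0.3302 0.0513] [ 10 166  77]
empty [ 0.5106 -0.4635  0.0082] [ 17 130 159]
other [ 0.635  -0.2652  0.0556] [ 29  38 187]
trim [ 0.739  -0.1338  0.0569] [ 24  46 178]
bottle [ 0.6649 -0.4265  0.1253] [ 13 185  95]
pipe [0.5681 0.0874 0.2042] [19 21 96]
post [0.7551 0.1892 0.0548] [15 30 34]
sand [0.6765 0.4007 0.0391] [ 13 179 134]
scene bench 0.0002395444504810773 0.001967375585370401 1538
tile [0.6778 0.0876 0.0327] [ 25  41 231]
blade [0.5015 0.392  0.0023] [ 24  37 233]
handle [0.4281 0.3298 0.0494] [ 10 138  63]
empty [ 0.5457 -0.4346  0.0408] [ 17 144 211]
other [ 0.644  -0.2653  0.0558] [ 26  41 229]
trim [ 0.768  -0.1291  0.0555] [ 27  41 228]
bottle [ 0.7032 -0.4251  0.0868] [ 11 183  85]
pipe [0.5962 0.0918 0.1938] [13 21 86]
sand [0.6962 0.3984 0.0378] [ 13 180 166]
```

```bash
cat > meas.py <<'E'
from h import *
def meas(tag):
  for c in ("top","scene"):
    im=cv2.imread(f"pics/{c}{tag}.png"); d=np.load(f"{c}{tag}.npy"); W=cloud(c,d); ok=d>0
    H,S,V=[a.astype(int) for a in cv2.split(cv2.cvtColor(im,cv2.COLOR_BGR2HSV))]
    z=W[...,2]
    def box(x,y,r,z0,z1): return ok&(np.hypot(W[...,0]-x,W[...,1]-y)<r)&(z>z0)&(z<z1)
    def comp(m):
        n,l,s,_=cv2.connectedComponentsWithStats(m.astype(np.uint8)); return l==1+np.argmax(s[1:,4])
    def rep(k,m,cc=True):
        if m.sum()<8: print(c,k,"few");return
        if cc: m=comp(m)
        p=W[m]; print(c,k,m.sum(),*rect(p),"zmed",np.round(np.median(p[:,2])*1000,1),"mean",np.round(p[:,:2].mean(0)*1000,1))
    rep("blade",box(.5,.395,.11,-.006,.010)&(S<75)&(V>120))
    rep("handle",box(.42,.33,.08,.035,.065)&(S>90)&(V<140))
    rep("tile",box(.68,.086,.10,.022,.040)&(S<80)&(V>100))
    rep("board+fence",box(.66,.086,.14,.010,.040),False)
    rep("fence",box(.66,.086,.14,.010,.040)&(S>100),False)
    rep("empty all",box(.51,-.46,.11,.004,.055)&(S>80))
    m=box(.51,-.46,.10,.034,.05)
    n,l,s,_=cv2.connectedComponentsWithStats(m.astype(np.uint8))
    for i in range(1,n):
        if s[i,4]>15: rep("rail",l==i,False)
    rep("other",box(.64,-.265,.11,.045,.065)&(S<75))
    rep("pipe",box(.58,.088,.16,.14,.25))
E
python3 -c "
from meas import *
meas('0')"
```

```text
top blade 457 [505.6 399.8] [113.6  61.2] 38.1 zmed 1.9 mean [505.9 399.2]
top handle 113 [414.7 330.8] [73.6 19.4] 37.4 zmed 51.5 mean [415.3 329.3]
top tile 703 [678.4  87.2] [ 99.1 110. ] 4.2 zmed 31.3 mean [679.8  86.9]
top board+fence 1404 [657.   71.5] [258.9 210.4] 14.1 zmed 29.0 mean [682.8  88. ]
top fence 509 [658.8  87.5] [180.3 148.3] 4.4 zmed 25.7 mean [691.3  82.5]
top empty all 1007 [ 509.8 -464.2] [122.2 134.7] 51.5 zmed 11.4 mean [ 509.2 -460.1]
top rail 135 [ 535.5 -429.8] [ 17.3 110. ] 52.0 zmed 42.1 mean [ 535.2 -429.2]
top rail 143 [ 483.5 -495.7] [ 18.2 109.6] 52.1 zmed 41.8 mean [ 483.  -494.6]
top other 866 [ 644.6 -270.5] [109.5 110.2] 52.5 zmed 54.6 mean [ 644.  -269.9]
top pipe 1070 [594.9 128.1] [226.9 126.5] 56.6 zmed 198.7 mean [585.9 118. ]
scene blade 1737 [517.3 395.3] [180.7 217.1] 0.4 zmed 0.6 mean [523.  396.7]
scene handle 140 [416.6 330.2] [76.8 23.7] 38.4 zmed 50.1 mean [421.8 329.8]
scene tile 903 [672.1  86.5] [115.8 109.1] 4.8 zmed 31.1 mean [678.1  87. ]
scene board+fence 2004 [668.3  94.6] [211.  163.3] 4.5 zmed 27.7 mean [676.6  89.3]
scene fence 1032 [658.3  86.8] [189.  149.4] 4.4 zmed 21.2 mean [674.8  89.4]
scene empty all 743 [ 506.5 -456.3] [121.4 119.5] 50.0 zmed 24.0 mean [ 511.7 -451.5]
scene rail 110 [ 477.2 -491.6] [24.9 96. ] 56.4 zmed 41.0 mean [ 477.3 -488.4]
scene rail 133 [ 534.1 -430.2] [ 23.5 105.5] 50.0 zmed 41.2 mean [ 537.2 -429.6]
scene other 801 [ 643.6 -270. ] [114.4 113.6] 52.0 zmed 54.3 mean [ 649.3 -269.4]
scene pipe 1167 [603.6 125. ] [220.7 115.3] 57.1 zmed 188.8 mean [600.1 110.9]
```

```bash
cat > plan.py <<'E'
from h import *
from scipy.spatial.transform import Slerp
# frames: origin mm, yaw deg
SPAT=(np.array([504.5,399.2,0]),37.6); TRAY=(np.array([673.3,88.0,7]),4.4); STAND=(np.array([509.6,-463.0,0]),-38.2)
G=np.array([-112,0,40.]); TH=42; ADV=20
def tcp_for(o,yaw,pitch=0,th=TH,back=0):
    """TCP pose holding the spatula with origin o (mm), yaw, pitch (nose down +) in deg"""
    S=R.from_euler('zy',[yaw,pitch],degrees=True)
    t=np.radians(th); s,c=np.sin(t),np.cos(t)
    A=R.from_matrix(np.array([[-c,0,s],[0,1,0],[-s,0,-c]]))
    T=S*A; z=T.as_matrix()[:,2]
    return np.asarray(o)+S.apply(G)+(ADV-back)*z, T
def at(F,x,y,z): return F[0]+R.from_euler('z',F[1],degrees=True).apply([x,y,z])
def cur():
    s=get_state(); return s["tcp_pos"]*1000,R.from_quat(s["orientation"],scalar_first=True)
def rows(a,b,n,g):
    t=np.linspace(0,1,n+1); P=a[0]+np.outer(t,b[0]-a[0]); Q=Slerp([0,1],R.concatenate([a[1],b[1]]))(t)
    for i in range(n):
        d=Q[i].inv().apply(P[i+1]-P[i]); r=(Q[i].inv()*Q[i+1]).as_rotvec()
        print(g,*np.round(d,1),*np.round(r,4),sep=", ",end=",\n")
    print("|step|",np.linalg.norm(b[0]-a[0])/n,"deg",np.degrees(np.linalg.norm((a[1].inv()*b[1]).as_rotvec()))/n)
E
python3 -c "
from plan import *
c=cur(); b=tcp_for(*SPAT,back=120); print(b[0]); rows(c,b,8,1)
im=cv2.imread('pics/top0.png')[165:235,105:175]; cv2.imwrite('pics/spat.png',cv2.resize(im,None,fx=7,fy=7))"
```

```text
[362.749035   290.03706129 114.31448255]
1, -31.2, -22.9, 14.6, -0.0451, -0.0839, -0.1175,
1, -26.9, -27.0, 15.9, -0.0451, -0.0839, -0.1175,
1, -22.2, -30.6, 16.7, -0.0451, -0.0839, -0.1175,
1, -17.0, -33.7, 16.9, -0.0451, -0.0839, -0.1175,
1, -11.5, -36.1, 16.5, -0.0451, -0.0839, -0.1175,
1, -5.7, -37.9, 15.6, -0.0451, -0.0839, -0.1175,
1, 0.0, -38.9, 14.1, -0.0451, -0.0839, -0.1175,
1, 5.7, -39.1, 12.1, -0.0451, -0.0839, -0.1175,
|step| 41.339822871426875 deg 8.668204005962263
```

View pics/spat.png

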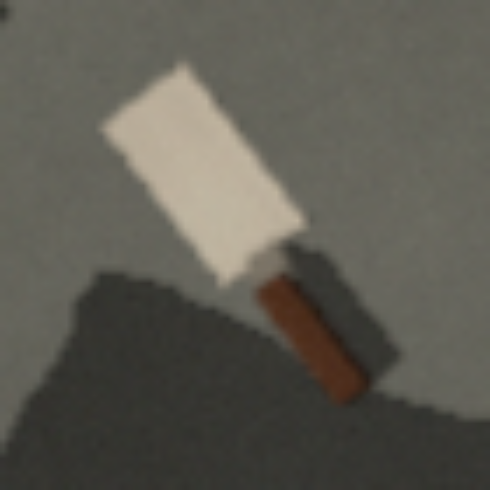

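The crop shows the pale steel blade (around px (134,190)) with a dark brown wooden handle (around px (149,213)). This is the real spatula, so I'm moving to the pre-grasp.

Call:
{"op": "arm_command", "data": {"moves": [1, -31.2, -22.9, 14.6, -0.0451, -0.0839, -0.1175, 1, -26.9, -27, 15.9, -0.0451, -0.0839, -0.1175, 1, -22.2, -30.6, 16.7, -0.0451, -0.0839, -0.1175, 1, -17, -33.7, 16.9, -0.0451, -0.0839, -0.1175, 1, -11.5, -36.1, 16.5, -0.0451, -0.0839, -0.1175, 1, -5.7, -37.9, 15.6, -0.0451, -0.0839, -0.1175, 1, 0, -38.9, 14.1, -0.0451, -0.0839, -0.1175, 1, 5.7, -39.1, 12.1, -0.0451, -0.0839, -0.1175], "newtons": 100}}

```text
clock: 1.9
tcp_pos: [0.3868, 0.3063, 0.1511]
orientation: [0.323, -0.307, 0.889, 0.111]
wrist_force: [-0.8, 1.5, -0.8]
finger_gap: 0.0852
grip_force: 0.0
```

```bash
python3 -c "
from plan import *
c=cur(); b=tcp_for(*SPAT); print(c[0],get_state()['joint_pos'],b[0]); rows(c,b,6,1)"
```

```text
[386.78679392 306.30233404 151.09983082] [ 0.40552518 -0.25699053 -1.0233131   0.12469711  0.16352548 -0.20091983] [426.36646493 339.02907771  25.13710349]
1, 6.9, 0.3, 21.6, 0.0007, -0.0062, 0.0011,
1, 7.0, 0.3, 21.6, 0.0007, -0.0062, 0.0011,
1, 7.2, 0.3, 21.5, 0.0007, -0.0062, 0.0011,
1, 7.3, 0.3, 21.5, 0.0007, -0.0062, 0.0011,
1, 7.4, 0.3, 21.4, 0.0007, -0.0062, 0.0011,
1, 7.6, 0.3, 21.4, 0.0007, -0.0062, 0.0011,
|step| 22.671689875871934 deg 0.36023695289730745
```

```bash
sed -i 's/G=np.array(\[-112/G=np.array([-119/; s/TH=42/TH=36/' plan.py
cat > log.py <<'E'
import json,os
from workcell import get_state
def log():
    s=get_state(); L=json.load(open('l.json')) if os.path.exists('l.json') else []
    L.append([list(map(float,s[k])) for k in('joint_pos','tcp_pos','orientation')]); json.dump(L,open('l.json','w'))
E
python3 -c "
from plan import *; from log import log
import json
json.dump([[[1.10141306,.31319005,.0460993921,1.30357008,0,1.43120335],[.186241,.54405949,.2313286],[2.14e-5,.164148897,.986435571,6.4e-5]]],open('l.json','w'))
log(); c=cur(); b=tcp_for(*SPAT,back=45); print(b[0]); rows(c,b,4,1)"
```

```text
[398.57512824 317.62686727  60.22542486]
1, 11.4, 0.4, 20.0, 0.0009, 0.017, 0.0017,
1, 11.1, 0.4, 20.2, 0.0009, 0.017, 0.0017,
1, 10.8, 0.4, 20.4, 0.0009, 0.017, 0.0017,
1, 10.4, 0.4, 20.6, 0.0009, 0.017, 0.0017,
|step| 23.08322921757943 deg 0.9775351651824299
```

Call:
{"op": "arm_command", "data": {"moves": [1, 11.4, 0.4, 20, 0.001, 0.017, 0.002, 1, 11.1, 0.4, 20.2, 0.001, 0.017, 0.002, 1, 10.8, 0.4, 20.4, 0.001, 0.017, 0.002, 1, 10.4, 0.4, 20.6, 0.001, 0.017, 0.002, 1, 0, 0, 0, 0, 0, 0]}}

```text
clock: 2.52
tcp_pos: [0.4021, 0.3218, 0.0646]
orientation: [0.277, -0.304, 0.906, 0.097]
wrist_force: [-0.6, 0.3, 0.3]
finger_gap: 0.0855
grip_force: 0.0
```

```bash
cat > kin.py <<'E'
import json,numpy as np
from scipy.optimize import least_squares
from scipy.spatial.transform import Rotation as R
D=json.load(open('l.json'))
LO=np.array([-2.76,-.86,-1.03,-2.2,-1.47,-3.14]);HI=np.array([2.76,1.69,1.26,2.34,1.5,3.14])
def fk(q,k):
    a,h,L1,L2,L3,e=k
    R1=R.from_euler('z',q[0]); R2=R1*R.from_euler('y',q[1]); R3=R2*R.from_euler('y',-q[2]); R4=R3*R.from_euler('y',q[3])
    R5=R4*R.from_euler('z',q[4]); R6=R5*R.from_euler('x',q[5])
    p=np.array([0,0,h])+R1.apply([a,0,0])+R2.apply([0,0,L1])+R3.apply([L2,0,e])+R5.apply([L3,0,0])
    return p,R6
A=R.from_matrix(np.array([[0,0,1],[0,1,0],[-1,0,0]]).astype(float)) # tool z = link x
def fit():
    f=lambda k:np.concatenate([fk(np.array(d[0]),k)[0]-d[1] for d in D]+[1e-3*(k-np.array([0,.3,.35,.3,.25,0]))])
    s=least_squares(f,[0,.3,.35,.3,.25,0]); return s.x,s.fun
def ik(pos,T,k,q0):
    def f(q):
        p,Q=fk(q,k); return np.concatenate([(p-pos)*10,((Q*A).inv()*T).as_rotvec()])
    return least_squares(f,np.clip(q0,LO+1e-6,HI-1e-6),bounds=(LO,HI))
if __name__=="__main__":
    k,r=fit(); print(np.round(k,4),np.abs(r[:3*len(D)]).max())
    for d in D: print(np.round(((fk(np.array(d[0]),k)[1]*A).inv()*R.from_quat(d[2],scalar_first=True)).as_rotvec(),4))
E
python3 -c "
from log import log; log()
from workcell import *; s=get_state(); print(s['joint_pos'],s['tcp_pos'])"; python3 kin.py
```

```text
[ 4.49567627e-01  4.40295514e-05 -1.02677084e+00 -4.18294434e-02
  1.17005085e-01 -1.63405696e-01] [0.4021183  0.32176835 0.06455912]
[-0.2556  0.4429  0.8042  0.6017  0.8186 -0.0063] 0.07202978606944849
[ 0. -0. -0.]
[-0. -0.  0.]
[-0. -0.  0.]
```

Run:
```python
from kin import *
for d in D:
    q=np.array(d[0]); p=np.array(d[1]); c=R.from_euler('z',-q[0]).apply(p); z=R.from_quat(d[2],scalar_first=True).as_matrix()[:,2]
    print(np.round(q,3),"radial frame",np.round(c,4),"toolz in radial",np.round(R.from_euler('z',-q[0]).apply(z),3))
```

```text
[1.101 0.313 0.046 1.304 0.    1.431] radial frame [0.5695 0.08   0.2313] toolz in radial [ 0. -0. -1.]
[ 0.406 -0.257 -1.023  0.125  0.164 -0.201] radial frame [0.4763 0.1289 0.1511] toolz in radial [ 0.62   0.163 -0.767]
[ 0.45   0.    -1.027 -0.042  0.117 -0.163] radial frame [0.502  0.115  0.0646] toolz in radial [ 0.549  0.117 -0.828]
```

```bash
python3 - <<'E'
s=open('kin.py').read()
s=s.replace("a,h,L1,L2,L3,e=k","a,h,L1,L2,L3,e,o,w=k").replace("R3.apply([L2,0,e])","R3.apply([L2,o,e])+R4.apply([w,0,0])")
s=s.replace("np.array([0,.3,.35,.3,.25,0])","K0").replace("[0,.3,.35,.3,.25,0])","K0)").replace("def fk","K0=np.array([0,.2,.4,.4,.3,0,.08,0])\ndef fk",1)
open('kin.py','w').write(s)
E
python3 kin.py
```

```text
[1.000e-04 2.331e-01 5.184e-01 4.095e-01 3.002e-01 5.560e-02 8.000e-02
 1.403e-01] 3.4001645864978336e-06
[ 0. -0. -0.]
[-0. -0.  0.]
[-0. -0.  0.]
```

```bash
cat > reach.py <<'E'
from kin import *; import plan
from plan import *
k,_=fit(); 
def test(o,yaw,th,gx,pitch=0):
    plan.G[0]=gx; p,T=tcp_for(o,yaw,pitch,th); s=ik(p/1000,T,k,np.array([np.arctan2(p[1],p[0])-.1,.2,-.7,.5,.1,-.2]))
    return round(np.abs(s.fun[:3]).max()*100,1),round(s.x[2],2),round(np.degrees(np.abs(s.fun[3:]).max()),1)
if __name__=="__main__":
  for th,gx in((36,-119),(30,-119),(30,-130),(24,-130),(30,-100)):
    print(th,gx,"grasp",test(*SPAT,th,gx))
    for x in(0,-60,-115): print("  tray",x,[test(at(TRAY,x,0,13),TRAY[1],th,gx,pi) for pi in(0,8,15)])
    for x in(0,-60,-115): print("  stand",x,test(at(STAND,x,0,30),STAND[1],th,gx))
E
python3 reach.py
```

```text
36 -119 grasp (np.float64(0.6), np.float64(-1.03), np.float64(2.1))
  tray 0 [(np.float64(0.0), np.float64(-0.97), np.float64(0.0)), (np.float64(0.0), np.float64(-0.79), np.float64(0.0)), (np.float64(0.0), np.float64(-0.63), np.float64(0.0))]
  tray -60 [(np.float64(1.1), np.float64(-1.03), np.float64(3.4)), (np.float64(0.0), np.float64(-0.92), np.float64(0.0)), (np.float64(0.0), np.float64(-0.76), np.float64(0.0))]
  tray -115 [(np.float64(2.8), np.float64(-1.03), np.float64(9.0)), (np.float64(0.0), np.float64(-1.03), np.float64(0.0)), (np.float64(0.0), np.float64(-0.87), np.float64(0.0))]
  stand 0 (np.float64(0.0), np.float64(-0.93), np.float64(0.0))
  stand -60 (np.float64(0.3), np.float64(-1.03), np.float64(1.1))
  stand -115 (np.float64(1.6), np.float64(-1.03), np.float64(6.2))
30 -119 grasp (np.float64(0.0), np.float64(-0.96), np.float64(0.0))
  tray 0 [(np.float64(0.0), np.float64(-0.86), np.float64(0.0)), (np.float64(0.0), np.float64(-0.68), np.float64(0.0)), (np.float64(0.0), np.float64(-0.52), np.float64(0.0))]
  tray -60 [(np.float64(0.0), np.float64(-0.99), np.float64(0.
[... 2173 characters left out ...]
, np.float64(-0.82), np.float64(0.0)), (np.float64(0.0), np.float64(-0.64), np.float64(0.0)), (np.float64(0.0), np.float64(-0.48), np.float64(0.0))]
  tray -60 [(np.float64(0.0), np.float64(-0.95), np.float64(0.0)), (np.float64(0.0), np.float64(-0.78), np.float64(0.0)), (np.float64(0.0), np.float64(-0.62), np.float64(0.0))]
  tray -115 [(np.float64(0.5), np.float64(-1.03), np.float64(1.6)), (np.float64(0.0), np.float64(-0.89), np.float64(0.0)), (np.float64(0.0), np.float64(-0.74), np.float64(0.0))]
  stand 0 (np.float64(0.0), np.float64(-0.78), np.float64(0.0))
  stand -60 (np.float64(0.0), np.float64(-0.91), np.float64(0.0))
  stand -115 (np.float64(0.0), np.float64(-1.02), np.float64(0.0))
```

```bash
sed -i 's/G=np.array(\[-119/G=np.array([-128/; s/TH=36/TH=30/' plan.py; python3 -c "
from plan import *
c=cur(); b=tcp_for(*SPAT,back=45);e=tcp_for(*SPAT); print(b[0],e[0]); rows(c,b,2,1);rows(b,e,3,1)"
```

```text
[393.18330511 313.47460447  61.65063509] [411.00982208 327.20287066  22.67949192]
1, 5.8, -0.6, -2.2, 0.0009, 0.0362, -0.0042,
1, 5.9, -0.6, -2.0, 0.0009, 0.0362, -0.0042,
|step| 6.266569224068455 deg 2.0894538732824155
1, 0.0, -0.0, 15.0, 0.0, 0.0, 0.0,
1, 0.0, 0.0, 15.0, 0.0, 0.0, 0.0,
1, 0.0, -0.0, 15.0, 0.0, 0.0, 0.0,
|step| 14.999999999999993 deg 0.0
```

Call:
{"op": "arm_command", "data": {"moves": [1, 5.8, -0.6, -2.2, 0.001, 0.036, -0.004, 1, 5.9, -0.6, -2, 0.001, 0.036, -0.004, 1, 0, 0, 0, 0, 0, 0, 1, 0, 0, 15, 0, 0, 0, 1, 0, 0, 15, 0, 0, 0, 1, 0, 0, 15, 0, 0, 0, 1, 0, 0, 0, 0, 0, 0]}}

```text
clock: 3.4
tcp_pos: [0.4114, 0.3275, 0.0237]
orientation: [0.246, -0.311, 0.914, 0.084]
wrist_force: [0.4, 0.2, 0.1]
finger_gap: 0.0854
grip_force: 0.0
```

```bash
python3 -c "
from plan import *; from log import log; log()
c=cur(); e=tcp_for(*SPAT); print(c[0],e[0],get_state()['joint_pos']); rows(c,e,1,1)
im,d=read_camera('scene'); cv2.imwrite('pics/g.png',cv2.resize(im[150:280,270:450],None,fx=4,fy=4))"; python3 kin.py
```

```text
[411.4154095  327.47168959  23.6668158 ] [411.00982208 327.20287066  22.67949192] [ 0.46402605  0.12624898 -0.98469507 -0.05851555  0.09579712 -0.16650583]
1, 0.9, 0.0, 0.6, -0.0003, 0.0028, -0.0002,
|step| 1.1007148589833975 deg 0.15920462792132656
[0.     0.2331 0.5185 0.4095 0.3002 0.0556 0.08   0.1403] 2.3620596312223796e-06
[ 0. -0. -0.]
[-0. -0.  0.]
[-0. -0.  0.]
[-0.  0.  0.]
```

View pics/g.png

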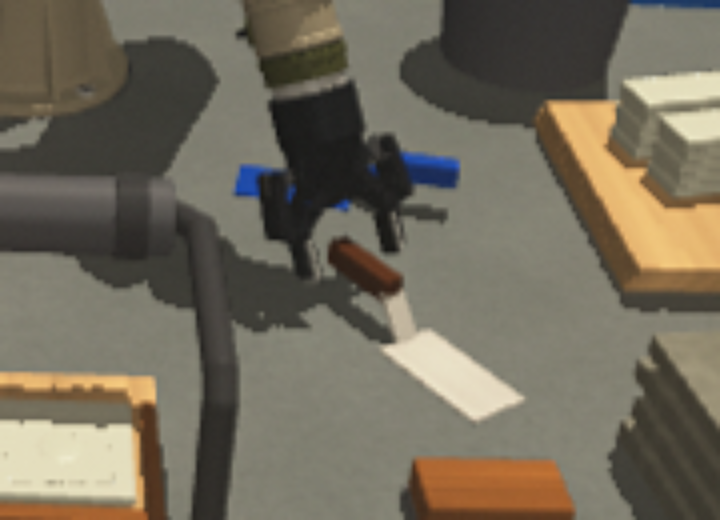

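The brown handle (crop ~(365,268)) lies between the open fingers, on the gripper's axis. Closing now.

Call:
{"op": "arm_command", "data": {"moves": [1, 0.9, 0, 0.6, 0, 0.003, 0, -1, 0, 0, 0, 0, 0, 0, -1, 0, 0, 0, 0, 0, 0, -1, 0, 0, 0, 0, 0, 0, -1, 0, 0, 0, 0, 0, 0, -1, 0, 0, 0, 0, 0, 0, -1, 0, 0, 0, 0, 0, 0, -1, 0, 0, 0, 0, 0, 0], "newtons": 110}}

```text
clock: 4.45
tcp_pos: [0.4114, 0.3273, 0.0232]
orientation: [0.245, -0.311, 0.914, 0.083]
wrist_force: [-2.9, -1.0, 5.4]
finger_gap: 0.0186
grip_force: 107.1
```

```bash
python3 -c "
from plan import *
c=cur();print(c[0],c[1].as_matrix()[:,2],get_state()['grip_force'],get_state()['finger_gap'])
for n in 'ab':
  im,d=read_camera('top'); cv2.imwrite('pics/top1.png',im); np.save('top1.npy',d)
  im,d=read_camera('scene'); cv2.imwrite('pics/scene1.png',im); np.save('scene1.npy',d)
from meas import meas; meas('1')" | grep -v pipe
```

```text
[411.39336929 327.31790544  23.23718568] [ 0.3968082   0.30489074 -0.8657857 ] 107.09986925125122 0.018583128492570183
top blade 459 [506.1 400.9] [114.3  61.6] 37.7 zmed 1.9 mean [506.4 400.2]
top handle 82 [421.7 333.4] [60.6 18.3] 37.6 zmed 51.1 mean [422.9 334.8]
top tile 725 [677.9  87.2] [ 99.6 109.4] 5.0 zmed 31.4 mean [678.3  86.9]
top board+fence 1401 [684.5  85.5] [251.2 180.8] 56.0 zmed 28.8 mean [682.6  87.8]
top fence 508 [658.3  87.8] [180.1 148.8] 4.5 zmed 25.2 mean [690.7  82.2]
top empty all 1018 [ 510.1 -463.6] [122.6 133. ] 52.6 zmed 11.4 mean [ 508.5 -460.1]
top rail 138 [ 535.2 -429.9] [ 17.1 110.2] 51.0 zmed 42.1 mean [ 534.9 -428.9]
top rail 143 [ 483.3 -495.4] [ 17.5 110. ] 51.4 zmed 42.1 mean [ 483.7 -495.3]
top other 868 [ 644.2 -270.2] [109.5 112.3] 52.5 zmed 54.8 mean [ 643.7 -269.7]
scene blade 1965 [505.3 398.2] [207.3 218.6] 34.4 zmed 0.4 mean [511.4 400.2]
scene handle 90 [421.5 331. ] [69.3 20.1] 38.8 zmed 49.9 mean [430.1 336. ]
scene tile 906 [671.5  85.5] [116.2 110.5] 5.1 zmed 31.1 mean [678.1  87.1]
scene board+fence 2015 [667.3  94.5] [207.5 163.3] 4.4 zmed 27.8 mean [676.7  89.4]
scene fence 1040 [658.1  86.8] [188.  149.3] 4.4 zmed 21.1 mean [675.2  89.7]
scene empty all 742 [ 507.3 -455.2] [119.4 117.5] 49.5 zmed 23.8 mean [ 511.4 -451.4]
scene rail 106 [ 477.6 -489.7] [27.2 97.4] 52.8 zmed 41.1 mean [ 477.7 -488.7]
scene rail 136 [ 534.5 -427.9] [ 25.3 102.3] 54.3 zmed 41.5 mean [ 536.1 -428.1]
scene other 806 [ 643.6 -270.8] [116.8 112.6] 53.3 zmed 54.2 mean [ 649.  -269.3]
```

```bash
sed -i 's/G=np.array(\[-128,0,40/G=np.array([-128.7,0.5,40.5/; s/673.3,88.0,7/673.3,88.4,7/' plan.py
cat > reach2.py <<'E'
from kin import *; from plan import *
k,_=fit()
def chk(pose,q0=None):
    p,T=pose; s=ik(p/1000,T,k,np.array([np.arctan2(p[1],p[0])-.1,.2,-.7,.5,.1,-.2]))
    return "err mm %.1f deg %.1f j3 %.2f"%(np.abs(s.fun[:3]).max()*100,np.degrees(np.abs(s.fun[3:]).max()),s.x[2])
E
python3 -c "
from reach2 import *
print(tcp_for([505.2,400,0],37.6)[0])
c=cur(); up=tcp_for([515,408,70],37.6,8); print('up',chk(up))
for p in (6,8,10,12):
  for x in(-118,-125,-135):
    print(p,x,[chk(tcp_for(at(TRAY,x,-1.5,12+55*np.sin(np.radians(p))+h),4.5,p)) for h in(0,45)])
for x,p in((-100,5),(-80,4),(-60,3),(-40,2),(-20,1),(0,0),(0,-3)): print(x,p,chk(tcp_for(at(TRAY,x,-1.5,12+h*0+55*abs(np.sin(np.radians(p)))),4.5,p)) if (h:=0)==0 else 0)
"
```

```text
Traceback (most recent call last):
  File "reach2.py", line 1, in <module>
    from kin import *; from plan import *
                       ^^^^^^^^^^^^^^^^^^
  File "plan.py", line 5
    G=np.array([-128.7,0.5,40.5.]); TH=30; ADV=20
                                ^
SyntaxError: invalid syntax
```

```bash
sed -i 's/-128.7,0.5,40.5\./-128.7,0,40.5/' plan.py; python3 -c "
from reach2 import *
print(tcp_for([505.2,400,0],37.6)[0])
c=cur(); up=tcp_for([515,408,70],37.6,8); print('up',chk(up))
for p in (6,8,10,12):
  for x in(-118,-125,-135):
    print(p,x,[chk(tcp_for(at(TRAY,x,-1.5,12+55*np.sin(np.radians(p))+h),4.5,p)) for h in(0,45)])
for x,p in((-100,5),(-80,4),(-60,3),(-40,2),(-20,1),(0,0),(0,-3)): print(x,p,chk(tcp_for(at(TRAY,x,-1.5,12+55*abs(np.sin(np.radians(p)))),4.5,p)))
"
```

```text
[411.15521933 327.57576904  23.17949192]
up err mm 0.0 deg 0.0 j3 -0.71
6 -118 ['err mm 0.0 deg 0.0 j3 -0.98', 'err mm 0.0 deg 0.0 j3 -0.90']
6 -125 ['err mm 0.0 deg 0.0 j3 -0.99', 'err mm 0.0 deg 0.0 j3 -0.92']
6 -135 ['err mm 0.0 deg 0.0 j3 -1.01', 'err mm 0.0 deg 0.0 j3 -0.93']
8 -118 ['err mm 0.0 deg 0.0 j3 -0.93', 'err mm 0.0 deg 0.0 j3 -0.86']
8 -125 ['err mm 0.0 deg 0.0 j3 -0.95', 'err mm 0.0 deg 0.0 j3 -0.87']
8 -135 ['err mm 0.0 deg 0.0 j3 -0.96', 'err mm 0.0 deg 0.0 j3 -0.88']
10 -118 ['err mm 0.0 deg 0.0 j3 -0.89', 'err mm 0.0 deg 0.0 j3 -0.81']
10 -125 ['err mm 0.0 deg 0.0 j3 -0.90', 'err mm 0.0 deg 0.0 j3 -0.82']
10 -135 ['err mm 0.0 deg 0.0 j3 -0.92', 'err mm 0.0 deg 0.0 j3 -0.84']
12 -118 ['err mm 0.0 deg 0.0 j3 -0.84', 'err mm 0.0 deg 0.0 j3 -0.76']
12 -125 ['err mm 0.0 deg 0.0 j3 -0.85', 'err mm 0.0 deg 0.0 j3 -0.77']
12 -135 ['err mm 0.0 deg 0.0 j3 -0.87', 'err mm 0.0 deg 0.0 j3 -0.79']
-100 5 err mm 0.0 deg 0.0 j3 -0.97
-80 4 err mm 0.0 deg 0.0 j3 -0.96
-60 3 err mm 0.0 deg 0.0 j3 -0.94
-40 2 err mm 0.0 deg 0.0 j3 -0.92
-20 1 err mm 0.0 deg 0.0 j3 -0.90
0 0 err mm 0.0 deg 0.0 j3 -0.89
0 -3 err mm 0.0 deg 0.0 j3 -0.95
```

```bash
python3 -c "
from plan import *
c=cur(); up=tcp_for([515,408,72],37.6,8); st=tcp_for(at(TRAY,-128,-1.5,65),4.5,8)
rows(c,up,4,-1); rows(up,st,12,-1)"
```

```text
-1, -14.1, -0.5, -16.4, -0.0186, 0.0278, 0.0106,
-1, -13.6, -0.0, -16.8, -0.0186, 0.0278, 0.0106,
-1, -13.1, 0.4, -17.1, -0.0186, 0.0278, 0.0106,
-1, -12.6, 0.9, -17.5, -0.0186, 0.0278, 0.0106,
|step| 21.580779302209777 deg 2.008272848219663
-1, 11.3, -18.0, -6.9, 0.0241, 0.0, 0.0417,
-1, 10.5, -18.6, -6.5, 0.0241, 0.0, 0.0417,
-1, 9.7, -19.2, -6.0, 0.0241, 0.0, 0.0417,
-1, 8.9, -19.7, -5.5, 0.0241, -0.0, 0.0417,
-1, 8.1, -20.2, -5.1, 0.0241, -0.0, 0.0417,
-1, 7.2, -20.6, -4.6, 0.0241, 0.0, 0.0417,
-1, 6.3, -21.0, -4.1, 0.0241, -0.0, 0.0417,
-1, 5.5, -21.4, -3.6, 0.0241, 0.0, 0.0417,
-1, 4.6, -21.6, -3.0, 0.0241, 0.0, 0.0417,
-1, 3.7, -21.9, -2.5, 0.0241, -0.0, 0.0417,
-1, 2.7, -22.1, -2.0, 0.0241, 0.0, 0.0417,
-1, 1.8, -22.2, -1.5, 0.0241, 0.0, 0.0417,
|step| 22.3258826855197 deg 2.7583333333333333
```

```bash
sed -i "s/'zy'/'ZY'/" plan.py; python3 -c "
from reach2 import *
c=cur(); up=tcp_for([515,408,72],37.6,8); st=tcp_for(at(TRAY,-128,-1.5,65),4.5,8)
print(chk(st)); rows(c,up,4,-1); rows(up,st,12,-1)"
```

```text
err mm 0.0 deg 0.0 j3 -0.87
-1, -14.7, 0.2, -17.0, -0.0001, 0.035, -0.0001,
-1, -14.1, 0.2, -17.5, -0.0001, 0.035, -0.0001,
-1, -13.5, 0.2, -18.0, -0.0001, 0.035, -0.0001,
-1, -12.9, 0.2, -18.4, -0.0001, 0.035, -0.0001,
|step| 22.470773084031027 deg 2.0062962039922674
-1, 12.3, -18.2, -5.0, 0.018, 0.0, 0.0446,
-1, 11.5, -18.8, -4.6, 0.018, -0.0, 0.0446,
-1, 10.6, -19.4, -4.3, 0.018, -0.0, 0.0446,
-1, 9.7, -19.9, -3.9, 0.018, 0.0, 0.0446,
-1, 8.8, -20.4, -3.6, 0.018, -0.0, 0.0446,
-1, 7.9, -20.8, -3.2, 0.018, 0.0, 0.0446,
-1, 7.0, -21.2, -2.8, 0.018, -0.0, 0.0446,
-1, 6.0, -21.6, -2.4, 0.018, 0.0, 0.0446,
-1, 5.0, -21.9, -2.0, 0.018, -0.0, 0.0446,
-1, 4.1, -22.1, -1.6, 0.018, 0.0, 0.0446,
-1, 3.1, -22.3, -1.2, 0.018, 0.0, 0.0446,
-1, 2.1, -22.4, -0.8, 0.018, -0.0, 0.0446,
|step| 22.519599639346087 deg 2.758333333333334
```

Call:
{"op": "arm_command", "data": {"moves": [-1, -14.7, 0.2, -17, 0, 0.035, 0, -1, -14.1, 0.2, -17.5, 0, 0.035, 0, -1, -13.5, 0.2, -18, 0, 0.035, 0, -1, -12.9, 0.2, -18.4, 0, 0.035, 0, -1, 12.3, -18.2, -5, 0.018, 0, 0.0446, -1, 11.5, -18.8, -4.6, 0.018, 0, 0.0446, -1, 10.6, -19.4, -4.3, 0.018, 0, 0.0446, -1, 9.7, -19.9, -3.9, 0.018, 0, 0.0446]}}

```text
clock: 5.65
tcp_pos: [0.4243, 0.2457, 0.1088]
orientation: [0.184, -0.224, 0.956, 0.043]
wrist_force: [-0.3, -0.4, -1.3]
finger_gap: 0.0186
grip_force: 107.9
```

Call:
{"op": "arm_command", "data": {"moves": [-1, 8.8, -20.4, -3.6, 0.018, 0, 0.0446, -1, 7.9, -20.8, -3.2, 0.018, 0, 0.0446, -1, 7, -21.2, -2.8, 0.018, 0, 0.0446, -1, 6, -21.6, -2.4, 0.018, 0, 0.0446, -1, 5, -21.9, -2, 0.018, 0, 0.0446, -1, 4.1, -22.1, -1.6, 0.018, 0, 0.0446, -1, 3.1, -22.3, -1.2, 0.018, 0, 0.0446, -1, 2.1, -22.4, -0.8, 0.018, 0, 0.0446]}}

```text
clock: 6.65
tcp_pos: [0.4288, 0.0667, 0.1088]
orientation: [0.189, -0.037, 0.981, 0.007]
wrist_force: [-0.1, 0.2, -1.9]
finger_gap: 0.0191
grip_force: 107.9
```

Run:
```python
from plan import *
s=get_state(); print(s['wrist_force'],s['finger_gap'])
c=cur(); st=tcp_for(at(TRAY,-128,-1.5,65),4.5,8); print(c[0],st[0],(c[1].inv()*st[1]).as_rotvec())
# where is the blade seen? expected vs. measured (steel points above bench)
im,d=read_camera('top'); cv2.imwrite('pics/top2.png',im); np.save('top2.npy',d)
im2,d2=read_camera('scene'); cv2.imwrite('pics/scene2.png',im2); np.save('scene2.npy',d2)
sp=at(TRAY,-128,-1.5,65)
S=R.from_euler('ZY',[4.5,8],degrees=True)
for n,i,dd in(('top',im,d),('scene',im2,d2)):
    W=cloud(n,dd)*1000; L=S.inv().apply((W-sp).reshape(-1,3)).reshape(W.shape)
    m=(dd>0)&(np.abs(L[...,0])<75)&(np.abs(L[...,1])<50)&(np.abs(L[...,2])<14)
    p=L[m]; print(n,m.sum(),rect(p/1000),"z",np.median(p[:,2]),"slope",np.polyfit(p[:,0],p[:,2],1), np.polyfit(p[:,1],p[:,2],1)[0])
    if n=='scene':
      # board height: near strip of the board
      T=R.from_euler('z',TRAY[1],degrees=True).inv().apply((W-TRAY[0]).reshape(-1,3)).reshape(W.shape)
      for nm,x0,x1,y0,y1 in(('boardrear',-100,-70,-70,70),('tile',-45,45,-45,45),('gapL',-50,40,56,61)):
        b=(dd>0)&(T[...,0]>x0)&(T[...,0]<x1)&(T[...,1]>y0)&(T[...,1]<y1)&(T[...,2]<40)&(T[...,2]>2)
        print(nm,b.sum(),np.percentile(T[...,2][b],[5,25,50,75,95]) if b.any() else '')
```

```text
[-0.1389432   0.16599725 -1.88564332] 0.019084643257945566
[428.76320687  66.70256784 108.79052564] [431.82587515  68.11503105 111.47375779] [-0.00155204 -0.00390826 -0.00343784]
top 285 (array([-27.3,   0.2]), array([74.6, 55.9]), 0.5) z -1.5047970330091942 slope [-0.04599501 -2.39950646] 0.005857478404059997
scene 415 (array([-3.8, -2.8]), array([112.8,  53.7]), 0.9) z -1.735097353754096 slope [-0.01084769 -1.70209048] -0.00744847503945533
boardrear 234 [ 9.13497939 11.07167152 12.39748654 13.50681988 15.05907907]
tile 585 [21.47917864 23.20838837 24.31566734 25.42692454 27.12276522]
gapL 30 [ 9.67072544 11.1205672  12.44482534 13.38016692 14.05713929]
```

```bash
python3 -c "
from plan import *
c=cur(); b=tcp_for(at(TRAY,-126,-1.5,12.4+7.65+2.5),4.5,8)
rows(c,b,4,-1); z=b[1].inv().apply([0,0,-1]); print('world down in tool',z, 'tray x in tool',b[1].inv().apply(at(TRAY,1,0,0)-TRAY[0]))"
```

```text
-1, 2.6, 0.4, 9.7, -0.0006, -0.0009, -0.001,
-1, 2.6, 0.4, 9.7, -0.0006, -0.0009, -0.001,
-1, 2.6, 0.4, 9.7, -0.0006, -0.0009, -0.001,
-1, 2.6, 0.4, 9.7, -0.0006, -0.0009, -0.001,
|step| 10.081963583152916 deg 0.08574241827748437
world down in tool [3.74606593e-01 1.73472348e-18 9.27183855e-01] tray x in tool [-0.92718244 -0.00174533  0.37460602]
```

Call:
{"op": "arm_command", "data": {"moves": [-1, 2.6, 0.4, 9.7, 0, -0.001, -0.001, -1, 2.6, 0.4, 9.7, 0, -0.001, -0.001, -1, 2.6, 0.4, 9.7, 0, -0.001, -0.001, -1, 2.6, 0.4, 9.7, 0, -0.001, -0.001, -1, 0, 0, 0, 0, 0, 0]}}

```text
clock: 7.38
tcp_pos: [0.4355, 0.0704, 0.0701]
orientation: [0.191, -0.041, 0.981, 0.007]
wrist_force: [0.7, -0.8, -1.7]
finger_gap: 0.0188
grip_force: 108.0
```

Call:
{"op": "arm_command", "data": {"moves": [-1, 0.4, 0, 0.9, 0, 0, 0, -1, 0.4, 0, 0.9, 0, 0, 0, -1, 0, 0, 0, 0, 0, 0]}}

```text
clock: 7.75
tcp_pos: [0.4366, 0.0701, 0.0697]
orientation: [0.193, -0.041, 0.98, 0.007]
wrist_force: [0.3, 0.2, -1.5]
finger_gap: 0.0189
grip_force: 108.0
```

```bash
cat > sp.py <<'E'
from plan import *
def spat():
    p,T=cur(); t=np.radians(TH); s,c=np.sin(t),np.cos(t)
    A=R.from_matrix(np.array([[-c,0,s],[0,1,0],[-s,0,-c]])); S=T*A.inv()
    o=p-S.apply(G)-ADV*T.as_matrix()[:,2]; return o,S
def show(F):
    o,S=spat(); l=R.from_euler('z',-F[1],degrees=True).apply(o-F[0]); e=(R.from_euler('z',-F[1],degrees=True)*S).as_euler('ZYX',degrees=True)
    n=R.from_euler('z',-F[1],degrees=True).apply(S.apply([55,0,0]))+l
    print("spatula local",np.round(l,1),"yaw,pitch,roll",np.round(e,2),"nose",np.round(n,1),"F",np.round(get_state()['wrist_force'],1))
E
python3 -c "
from sp import *
show(TRAY)"
```

```text
spatula local [-122.9    0.5   23.8] yaw,pitch,roll [ 0.3   7.74 -0.11] nose [-68.4   0.7  16.4] F [ 0.3  0.2 -1.5]
```

Call:
{"op": "arm_command", "data": {"moves": [-1, 0.4, -1, 0.9, 0, 0, 0, -1, 0.4, -1, 0.9, 0, 0, 0, -1, 0.4, 0, 0.9, 0, 0, 0, -1, 0, 0, 0, 0, 0, 0, -1, 0, 0, 0, 0, 0, 0]}}

```text
clock: 8.38
tcp_pos: [0.4364, 0.0681, 0.0665]
orientation: [0.193, -0.041, 0.98, 0.007]
wrist_force: [-0.4, -0.5, -1.6]
finger_gap: 0.0184
grip_force: 108.0
```

Call:
{"op": "arm_command", "data": {"moves": [-1, 0.4, 0, 0.9, 0, 0, 0, -1, 0, 0, 0, 0, 0, 0, -1, 0, 0, 0, 0, 0, 0]}}

```text
clock: 8.75
tcp_pos: [0.4365, 0.0681, 0.0656]
orientation: [0.193, -0.041, 0.98, 0.007]
wrist_force: [-1.5, 0.3, -1.8]
finger_gap: 0.0185
grip_force: 108.0
```

```bash
python3 -c "
from sp import *
show(TRAY)"
```

```text
spatula local [-123.2   -1.5   19.6] yaw,pitch,roll [ 0.3   7.76 -0.11] nose [-68.7  -1.2  12.2] F [-1.5  0.3 -1.8]
```

Call:
{"op": "arm_command", "data": {"moves": [-1, 0.3, 0, 0.7, 0, 0, 0, -1, 0, 0, 0, 0, 0, 0, -1, 0, 0, 0, 0, 0, 0]}}

```text
clock: 9.12
tcp_pos: [0.4366, 0.0681, 0.065]
orientation: [0.193, -0.041, 0.98, 0.007]
wrist_force: [-0.7, -0.7, 0.4]
finger_gap: 0.0186
grip_force: 108.1
```

Call:
{"op": "arm_command", "data": {"moves": [-1, 0.3, 0, 0.7, 0, 0, 0, -1, 0, 0, 0, 0, 0, 0, -1, 0, 0, 0, 0, 0, 0]}}

```text
clock: 9.5
tcp_pos: [0.4367, 0.0681, 0.0643]
orientation: [0.193, -0.041, 0.98, 0.007]
wrist_force: [-1.5, 0.1, 1.0]
finger_gap: 0.0187
grip_force: 108.4
```

```bash
cat > adv.py <<'E'
from sp import *
import sys
def pose(x,nz=11.4,y=-1.5):
    p=np.interp(x,[-123,-60,-5],[7.7,3,0.3]); c=np.cos(np.radians(p)); 
    return tcp_for(at(TRAY,x,y,nz+55*np.sin(np.radians(p))),TRAY[1]+.2,p)
if __name__=="__main__":
    show(TRAY); x0,x1,n=map(float,sys.argv[1:4]); xs=np.linspace(x0,x1,int(n)+1); a=cur()
    for i in range(int(n)):
        b=pose(xs[i+1]); d=a[1].inv().apply(b[0]-a[0]); r=(a[1].inv()*b[1]).as_rotvec(); print(-1,*np.round(d,1),*np.round(r,4),sep=", ",end=",\n"); a=b
E
python3 adv.py -123 -83 8
```

```text
spatula local [-123.    -1.5   18.4] yaw,pitch,roll [ 0.3   7.73 -0.11] nose [-68.5  -1.3  11. ] F [-1.5  0.1  1. ]
-1, -4.1, 0.2, 2.5, -0.0009, -0.007, 0.0026,
-1, -4.0, -0.0, 2.9, -0.0, -0.0065, -0.0,
-1, -3.9, -0.0, 2.9, 0.0, -0.0065, 0.0,
-1, -3.9, -0.0, 2.9, -0.0, -0.0065, 0.0,
-1, -3.9, -0.0, 2.9, 0.0, -0.0065, -0.0,
-1, -3.9, -0.0, 3.0, 0.0, -0.0065, 0.0,
-1, -3.9, -0.0, 3.0, -0.0, -0.0065, -0.0,
-1, -3.9, -0.0, 3.0, -0.0, -0.0065, 0.0,
```

Call:
{"op": "arm_command", "data": {"moves": [-1, -4.1, 0.2, 2.5, -0.001, -0.007, 0.0025, -1, -4, 0, 2.9, 0, -0.0065, 0, -1, -3.9, 0, 2.9, 0, -0.0065, 0, -1, -3.9, 0, 2.9, 0, -0.0065, 0, -1, -3.9, 0, 2.9, 0, -0.0065, 0]}}

```text
clock: 10.12
tcp_pos: [0.4593, 0.0703, 0.0582]
orientation: [0.208, -0.039, 0.977, 0.009]
wrist_force: [-5.5, 0.0, 5.2]
finger_gap: 0.0184
grip_force: 109.2
```

```bash
python3 -c "
from sp import *
show(TRAY)
im,d=read_camera('scene'); cv2.imwrite('pics/ins1.png',cv2.resize(im[180:300,220:350],None,fx=5,fy=5,interpolation=cv2.INTER_CUBIC))
np.save('scene3.npy',d); cv2.imwrite('pics/scene3.png',im)
W=cloud('scene',d)*1000; T=R.from_euler('z',-TRAY[1],degrees=True).apply((W-TRAY[0]).reshape(-1,3)).reshape(W.shape)
b=(abs(T[...,0])<48)&(abs(T[...,1])<48)&(T[...,2]>15)&(T[...,2]<40)
p=T[b]; print(np.linalg.lstsq(np.c_[p[:,:2],np.ones(len(p))],p[:,2],rcond=None)[0])"
```

```text
spatula local [-99.1  -1.2  15.8] yaw,pitch,roll [0.21 5.95 0.02] nose [-44.4  -1.   10.1] F [-5.5  0.   5.2]
[-1.67942030e-02  2.41028744e-03  2.53685788e+01]
```

View pics/ins1.png

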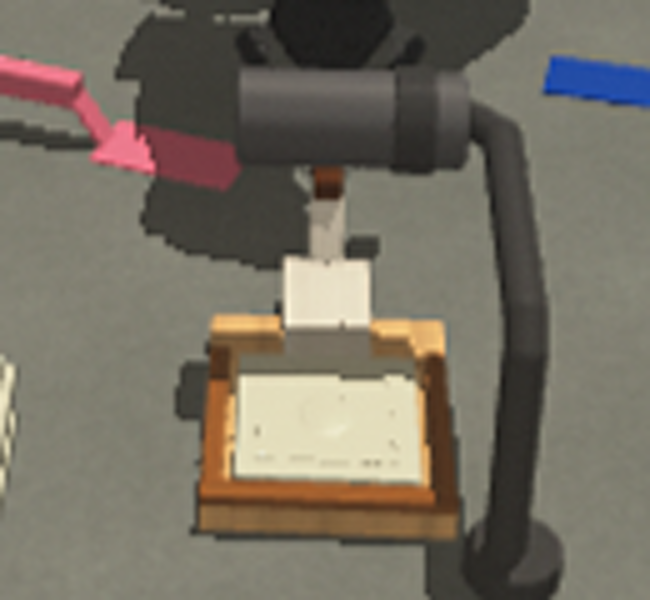

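The blade is aligned and has started under the tile: the blade is at crop (325,290) and the tile at (325,425). The tile's rear is up about 1°, and forces are small, so I'm continuing.

```bash
python3 adv.py -99 -59 8
```

```text
spatula local [-98.2  -1.3  16.2] yaw,pitch,roll [0.21 5.88 0.01] nose [-43.5  -1.1  10.5] F [-4.4 -0.8  4. ]
-1, -3.6, -0.2, 1.8, 0.0003, -0.006, 0.0,
-1, -3.9, -0.0, 3.0, -0.0, -0.0065, -0.0,
-1, -3.9, -0.0, 3.0, -0.0, -0.0065, -0.0,
-1, -3.9, -0.0, 3.0, 0.0, -0.0065, -0.0,
-1, -3.8, -0.0, 3.1, -0.0, -0.0065, 0.0,
-1, -3.8, -0.0, 3.1, 0.0, -0.0065, 0.0,
-1, -3.8, -0.0, 3.1, 0.0, -0.0065, 0.0,
-1, -3.8, -0.0, 3.1, 0.0, -0.0061, -0.0,
```

Call:
{"op": "arm_command", "data": {"moves": [-1, -3.6, -0.2, 1.8, 0, -0.006, 0, -1, -3.9, 0, 3, 0, -0.0065, 0, -1, -3.9, 0, 3, 0, -0.0065, 0, -1, -3.9, 0, 3, 0, -0.0065, 0, -1, -3.8, 0, 3.1, 0, -0.0065, 0, -1, -3.8, 0, 3.1, 0, -0.0065, 0, -1, -3.8, 0, 3.1, 0, -0.0065, 0, -1, -3.8, 0, 3.1, 0, -0.006, 0]}}

```text
clock: 11.18
tcp_pos: [0.4977, 0.073, 0.0508]
orientation: [0.234, -0.039, 0.971, 0.009]
wrist_force: [-2.9, 0.2, 0.1]
finger_gap: 0.0186
grip_force: 108.6
```

```bash
cat > tl.py <<'E'
from sp import *
def tilt():
    im,d=read_camera('scene'); cv2.imwrite('pics/s.png',im); W=cloud('scene',d)*1000; T=R.from_euler('z',-TRAY[1],degrees=True).apply((W-TRAY[0]).reshape(-1,3)).reshape(W.shape)
    b=(abs(T[...,0])<45)&(abs(T[...,1])<48)&(T[...,2]>15)&(T[...,2]<60)
    p=T[b]; print("tile plane",np.linalg.lstsq(np.c_[p[:,:2],np.ones(len(p))],p[:,2],rcond=None)[0])
if __name__=="__main__": tilt(); show(TRAY)
E
python3 tl.py; python3 adv.py -59 -29 6
```

```text
tile plane [-3.77582019e-02 -3.96244564e-03  2.63104835e+01]
spatula local [-58.3  -1.4  14.7] yaw,pitch,roll [0.21 2.9  0.01] nose [-3.4 -1.2 12. ] F [ 0.4 -0.2 -1.1]
spatula local [-58.3  -1.4  14.7] yaw,pitch,roll [0.21 2.9  0.01] nose [-3.4 -1.2 12. ] F [ 0.4 -0.2 -1.1]
-1, -3.2, -0.1, 2.9, 0.0001, -0.0033, 0.0001,
-1, -4.0, -0.0, 2.9, 0.0, -0.0043, 0.0,
-1, -4.0, -0.0, 2.9, 0.0, -0.0043, -0.0,
-1, -4.0, -0.0, 2.9, -0.0, -0.0043, 0.0,
-1, -4.0, -0.0, 2.9, 0.0, -0.0043, 0.0,
-1, -4.0, -0.0, 3.0, 0.0, -0.0043, -0.0,
```

Call:
{"op": "arm_command", "data": {"moves": [-1, -3.2, -0.1, 2.9, 0, -0.0035, 0, -1, -4, 0, 2.9, 0, -0.0043, 0, -1, -4, 0, 2.9, 0, -0.0043, 0, -1, -4, 0, 2.9, 0, -0.0043, 0, -1, -4, 0, 2.9, 0, -0.0043, 0, -1, -4, 0, 3, 0, -0.0043, 0, -1, -4, 0, 3, 0, -0.0043, 0]}}

```text
clock: 12.1
tcp_pos: [0.5304, 0.0757, 0.045]
orientation: [0.247, -0.039, 0.968, 0.01]
wrist_force: [-7.4, -0.7, 4.0]
finger_gap: 0.0183
grip_force: 108.8
```

```bash
python3 tl.py; python3 adv.py -24 1 6
```

```text
tile plane [-1.81248832e-02 -1.56267863e-03  2.67078050e+01]
spatula local [-24.6  -1.3  12.4] yaw,pitch,roll [0.21 1.28 0.01] nose [30.4 -1.1 11.1] F [-4.9 -0.2  2.3]
spatula local [-24.6  -1.3  12.4] yaw,pitch,roll [0.21 1.28 0.01] nose [30.4 -1.1 11.1] F [-4.9 -0.2  2.3]
-1, -3.8, -0.2, 2.7, 0.0002, -0.0044, -0.0,
-1, -3.3, -0.0, 2.5, -0.0, -0.0036, -0.0,
-1, -3.3, -0.0, 2.5, 0.0, -0.0036, -0.0,
-1, -3.3, -0.0, 2.5, 0.0, -0.0036, 0.0,
-1, -3.4, -0.0, 2.3, -0.0, -0.002, -0.0,
-1, -3.6, -0.0, 2.1, 0.0, 0.0, 0.0,
```

Call:
{"op": "arm_command", "data": {"moves": [-1, -3.8, -0.2, 2.7, 0, -0.0044, 0, -1, -3.3, 0, 2.5, 0, -0.0036, 0, -1, -3.3, 0, 2.5, 0, -0.0036, 0, -1, -3.3, 0, 2.4, 0, -0.0036, 0, -1, -3.4, 0, 2.3, 0, -0.002, 0, -1, -1, 0, 0.6, 0, 0, 0, -1, 0, 0, 0, 0, 0, 0]}}

```text
clock: 13.02
tcp_pos: [0.5532, 0.0773, 0.0429]
orientation: [0.256, -0.039, 0.966, 0.01]
wrist_force: [-1.7, -0.1, -0.5]
finger_gap: 0.0184
grip_force: 108.6
```

```bash
python3 tl.py; python3 -c "
from sp import *
im=cv2.imread('pics/s.png'); d=None
cv2.imwrite('pics/ins2.png',cv2.resize(im[150:300,220:350],None,fx=4,fy=4,interpolation=cv2.INTER_CUBIC))"
```

```text
tile plane [-3.42237807e-03 -8.45186062e-04  2.63544857e+01]
spatula local [-2.  -1.5 12.2] yaw,pitch,roll [0.21 0.28 0.01] nose [53.  -1.3 11.9] F [-1.9  0.2  0.1]
```

View pics/ins2.png

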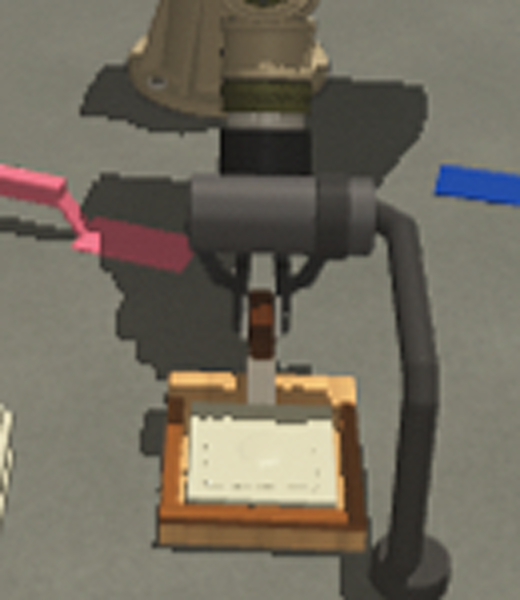

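```bash
python3 -c "
from reach2 import *
c=cur(); b=tcp_for(at(TRAY,-2,-1.5,27.5),TRAY[1]+.2,-1.5); e=tcp_for(at(TRAY,-42,-1.5,66),TRAY[1]+.2,-1)
print(chk(b),chk(e)); rows(c,b,6,-1); rows(b,e,7,-1)"
```

```text
err mm 0.0 deg 0.0 j3 -0.90 err mm 0.0 deg 0.0 j3 -0.92
-1, -0.9, -0.0, -1.7, 0.0, -0.0052, 0.0,
-1, -0.9, -0.0, -1.7, 0.0, -0.0052, 0.0,
-1, -0.9, -0.0, -1.7, 0.0, -0.0052, 0.0,
-1, -0.9, -0.0, -1.7, 0.0, -0.0052, 0.0,
-1, -0.9, -0.0, -1.7, 0.0, -0.0052, 0.0,
-1, -0.9, -0.0, -1.7, 0.0, -0.0052, 0.0,
|step| 1.9442119677977816 deg 0.29667864710520997
-1, 1.9, 0.0, -7.8, -0.0, 0.0012, 0.0,
-1, 1.9, 0.0, -7.8, 0.0, 0.0012, 0.0,
-1, 1.9, 0.0, -7.8, -0.0, 0.0012, -0.0,
-1, 1.9, 0.0, -7.8, 0.0, 0.0012, -0.0,
-1, 1.9, 0.0, -7.8, 0.0, 0.0012, 0.0,
-1, 1.9, 0.0, -7.8, -0.0, 0.0012, -0.0,
-1, 2.0, 0.0, -7.8, 0.0, 0.0012, 0.0,
|step| 8.016659344125255 deg 0.07142857142857062
```

Call:
{"op": "arm_command", "data": {"moves": [-1, -0.9, 0, -1.7, 0, -0.0052, 0, -1, -0.9, 0, -1.7, 0, -0.0052, 0, -1, -0.9, 0, -1.7, 0, -0.0052, 0, -1, -0.9, 0, -1.7, 0, -0.0052, 0, -1, -0.9, 0, -1.7, 0, -0.0052, 0, -1, -0.9, 0, -1.7, 0, -0.0052, 0, -1, 0, 0, 0, 0, 0, 0, -1, 0, 0, 0, 0, 0, 0]}}

```text
clock: 14.08
tcp_pos: [0.5526, 0.0771, 0.0545]
orientation: [0.271, -0.039, 0.962, 0.011]
wrist_force: [0.1, -0.3, -4.8]
finger_gap: 0.0184
grip_force: 107.9
```

```bash
python3 tl.py
```

```text
tile plane [1.73064141e-02 6.14818230e-04 4.06409215e+01]
spatula local [-2.  -1.5 27.4] yaw,pitch,roll [ 0.2 -1.5  0. ] nose [53.  -1.4 28.8] F [ 0.8 -0.2 -5.2]
```

Call:
{"op": "arm_command", "data": {"moves": [-1, 1.9, 0, -7.8, 0, 0.001, 0, -1, 1.9, 0, -7.8, 0, 0.001, 0, -1, 1.9, 0, -7.8, 0, 0.001, 0, -1, 1.9, 0, -7.8, 0, 0.001, 0, -1, 1.9, 0, -7.8, 0, 0.001, 0, -1, 1.9, 0, -7.8, 0, 0.001, 0, -1, 2, 0, -7.8, 0, 0.001, 0, -1, 0, 0, 0, 0, 0, 0]}}

```text
clock: 15.12
tcp_pos: [0.5128, 0.074, 0.0948]
orientation: [0.268, -0.039, 0.963, 0.011]
wrist_force: [-0.2, 0.1, -4.5]
finger_gap: 0.0189
grip_force: 107.9
```

```bash
cat > tile.py <<'E'
from sp import *
def tile():
  o,S=spat(); out=[]
  for n in('top','scene'):
    im,d=read_camera(n); cv2.imwrite(f'pics/{n}_t.png',im); hsv=cv2.cvtColor(im,cv2.COLOR_BGR2HSV); W=cloud(n,d)*1000; L=S.inv().apply((W-o).reshape(-1,3)).reshape(W.shape)
    m=(d>0)&(abs(L[...,0]-4)<75)&(abs(L[...,1])<75)&(L[...,2]>8)&(L[...,2]<22)&(hsv[...,1]<85)&(hsv[...,2]>80)
    k,l,s,_=cv2.connectedComponentsWithStats(m.astype(np.uint8))
    p=L[l==1+np.argmax(s[1:,4])]; print(n,len(p),rect(p/1000),"top z",np.median(p[:,2]),"x rng",np.percentile(p[:,0],[1,99]),"y",np.percentile(p[:,1],[1,99]))
if __name__=="__main__": tile(); show(TRAY)
E
python3 tile.py
```

```text
top 599 (array([23.5,  1.7]), array([110. ,  75.5]), 89.5) top z 13.397376432720922 x rng [-13.56728165  60.13964832] y [-52.34515874  55.26662991]
scene 866 (array([-0.9,  0.5]), array([109.8, 133.5]), 89.7) top z 12.72298964696688 x rng [-65.35670313  62.73669195] y [-53.32401782  53.9463964 ]
spatula local [-41.8  -1.7  66.5] yaw,pitch,roll [ 0.2  -1.13  0.  ] nose [13.2 -1.5 67.6] F [-0.2  0.4 -4.9]
```

```bash
cat > arc.py <<'E'
from reach2 import *; from sp import *
import sys
o,S=spat(); yaw0,p0,_=S.as_euler('ZYX',degrees=True)
e=at(STAND,-6,-1,80); N=24
pol=lambda v:(np.hypot(v[0],v[1]),np.arctan2(v[1],v[0]))
(r0,b0),(r1,b1)=pol(o),pol(e)
def pose(t):
    s=t*t*(3-2*t); r=r0+(r1-r0)*s; b=b0+(b1-b0)*s
    z=np.interp(s,[0,.3,.5,.85,1],[o[2],o[2],95,95,80])
    return tcp_for([r*np.cos(b),r*np.sin(b),z],yaw0+(STAND[1]-yaw0)*s,-1)
a=cur(); print(o,e,[chk(pose(t)) for t in(.3,.5,.7,1)])
for i in range(N):
    b=pose((i+1)/N); d=a[1].inv().apply(b[0]-a[0]); q=(a[1].inv()*b[1]).as_rotvec(); print(-1,*np.round(d,1),*np.round(q,3),sep=", ",end=",\n"); a=b
E
python3 arc.py
```

```text
[631.74053381  83.49154906  73.52295699] [ 504.26645025 -460.07540652   80.        ] ['err mm 0.0 deg 0.0 j3 -0.90', 'err mm 0.0 deg 0.0 j3 -0.84', 'err mm 0.0 deg 0.0 j3 -0.81', 'err mm 0.0 deg 0.0 j3 -0.81']
-1, -0.5, -2.3, -0.0, 0.002, 0.002, 0.003,
-1, -0.9, -6.8, 0.5, 0.006, 0.0, 0.009,
-1, -1.3, -10.8, 0.8, 0.009, -0.0, 0.015,
-1, -1.7, -14.5, 1.0, 0.012, 0.0, 0.02,
-1, -2.0, -17.8, 1.2, 0.015, -0.0, 0.024,
-1, -2.2, -20.8, 1.3, 0.017, 0.0, 0.028,
-1, -2.2, -23.3, 1.3, 0.019, 0.0, 0.032,
-1, -2.2, -25.5, 1.3, 0.021, 0.0, 0.034,
-1, -3.1, -27.3, -0.2, 0.022, 0.0, 0.037,
-1, -5.3, -28.7, -4.3, 0.023, 0.0, 0.038,
-1, -5.2, -29.7, -4.6, 0.024, 0.0, 0.039,
-1, -5.1, -30.3, -4.8, 0.024, 0.0, 0.04,
-1, -1.4, -30.5, 0.8, 0.024, 0.0, 0.04,
-1, -1.1, -30.2, 0.7, 0.024, -0.0, 0.039,
-1, -0.9, -29.5, 0.5, 0.023, 0.0, 0.038,
-1, -0.6, -28.3, 0.4, 0.022, 0.0, 0.037,
-1, -0.4, -26.7, 0.3, 0.021, -0.0, 0.034,
-1, -0.3, -24.7, 0.2, 0.019, -0.0, 0.032,
-1, 1.8, -22.2, 3.3, 0.017, -0.0, 0.028,
-1, 1.9, -19.2, 3.3, 0.015, 0.0, 0.024,
-1, 1.6, -15.7, 2.7, 0.012, 0.0, 0.02,
-1, 1.2, -11.8, 2.0, 0.009, 0.0, 0.015,
-1, 0.8, -7.4, 1.3, 0.006, -0.0, 0.009,
-1, 0.3, -2.6, 0.4, 0.002, -0.0, 0.003,
```

Call:
{"op": "arm_command", "data": {"moves": [-1, -0.5, -2.3, 0, 0.002, 0.002, 0.003, -1, -0.9, -6.8, 0.5, 0.006, 0, 0.009, -1, -1.3, -10.8, 0.8, 0.009, 0, 0.015, -1, -1.7, -14.5, 1, 0.012, 0, 0.02, -1, -2, -17.8, 1.2, 0.015, 0, 0.024, -1, -2.2, -20.8, 1.3, 0.017, 0, 0.028, -1, -2.2, -23.3, 1.3, 0.019, 0, 0.032, -1, -2.2, -25.5, 1.3, 0.021, 0, 0.034]}}

```text
clock: 16.23
tcp_pos: [0.5277, -0.0495, 0.0947]
orientation: [0.267, 0.056, 0.962, -0.016]
wrist_force: [0.3, -0.0, -4.8]
finger_gap: 0.0187
grip_force: 107.8
```

Call:
{"op": "arm_command", "data": {"moves": [-1, -3.1, -27.3, -0.2, 0.022, 0, 0.037, -1, -5.3, -28.7, -4.3, 0.023, 0, 0.038, -1, -5.2, -29.7, -4.6, 0.024, 0, 0.039, -1, -5.1, -30.3, -4.8, 0.024, 0, 0.04, -1, -1.4, -30.5, 0.8, 0.024, 0, 0.04, -1, -1.1, -30.2, 0.7, 0.024, 0, 0.039, -1, -0.9, -29.5, 0.5, 0.023, 0, 0.038, -1, -0.6, -28.3, 0.4, 0.022, 0, 0.037]}}

```text
clock: 17.23
tcp_pos: [0.4772, -0.2776, 0.1167]
orientation: [0.26, 0.227, 0.936, -0.064]
wrist_force: [0.3, -0.5, -5.6]
finger_gap: 0.0184
grip_force: 107.9
```

Call:
{"op": "arm_command", "data": {"moves": [-1, -0.4, -26.7, 0.3, 0.021, 0, 0.034, -1, -0.3, -24.7, 0.2, 0.019, 0, 0.032, -1, 1.8, -22.2, 3.3, 0.017, 0, 0.028, -1, 1.9, -19.2, 3.3, 0.015, 0, 0.024, -1, 1.6, -15.7, 2.7, 0.012, 0, 0.02, -1, 1.2, -11.8, 2, 0.009, 0, 0.015, -1, 0.8, -7.4, 1.3, 0.006, 0, 0.009, -1, 0.3, -2.6, 0.4, 0.002, 0, 0.003]}}

```text
clock: 18.23
tcp_pos: [0.4103, -0.3866, 0.1017]
orientation: [0.252, 0.315, 0.911, -0.089]
wrist_force: [-0.5, -0.3, -4.4]
finger_gap: 0.0184
grip_force: 107.8
```

Call:
{"op": "arm_command", "data": {"moves": [-1, 0, 0, 0, 0, 0, 0, -1, 0, 0, 0, 0, 0, 0]}}

```text
clock: 18.48
tcp_pos: [0.4107, -0.3862, 0.1019]
orientation: [0.253, 0.314, 0.911, -0.089]
wrist_force: [1.5, -0.2, -4.0]
finger_gap: 0.0184
grip_force: 107.8
```

```bash
sed -i 's/show(TRAY)$/show(STAND)/' tile.py; python3 tile.py; python3 -c "
import cv2
a=cv2.imread('pics/top_t.png')[100:240,270:420]; cv2.imwrite('pics/st.png',cv2.resize(a,None,fx=4,fy=4,interpolation=cv2.INTER_CUBIC))"
```

```text
top 906 (array([4.1, 2.4]), array([111.3, 111.3]), 0.1) top z 13.4632950636091 x rng [-49.54751618  58.73723197] y [-51.57202531  56.75135989]
scene 599 (array([-4. ,  2.1]), array([120., 131.]), 88.2) top z 13.021109570083999 x rng [-64.30863221  60.14835646] y [-54.70271644  57.34395168]
spatula local [-6.1 -0.7 80.9] yaw,pitch,roll [ 0.06 -1.07 -0.21] nose [48.9 -0.7 82. ] F [ 0.4  0.6 -4.8]
```

View pics/st.png

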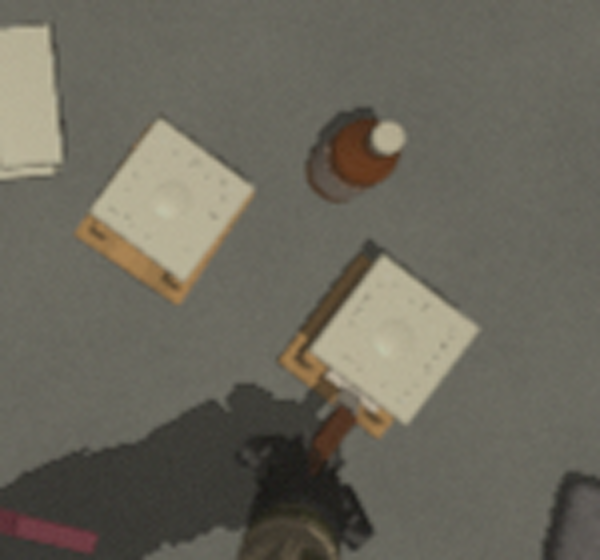

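```bash
python3 -c "
from reach2 import *
c=cur(); b=tcp_for(at(STAND,-5,-1,46),STAND[1],0); e=tcp_for(at(STAND,-5,-1,34),STAND[1],0); f=tcp_for(at(STAND,-5,-1,25),STAND[1],0)
rows(c,b,8,-1); rows(b,e,12,-1); 
for x,p in((-5,0),(-60,0),(-60,2),(-120,3),(-120,5),(-130,5)): print(x,p,chk(tcp_for(at(STAND,x,-1,25),STAND[1],p)))"
```

```text
-1, 1.9, -0.0, 3.6, -0.0003, 0.0023, 0.0003,
-1, 1.9, -0.0, 3.6, -0.0003, 0.0023, 0.0003,
-1, 1.9, -0.0, 3.6, -0.0003, 0.0023, 0.0003,
-1, 1.9, -0.0, 3.6, -0.0003, 0.0023, 0.0003,
-1, 1.9, -0.0, 3.6, -0.0003, 0.0023, 0.0003,
-1, 1.9, -0.0, 3.6, -0.0003, 0.0023, 0.0003,
-1, 1.9, -0.0, 3.6, -0.0003, 0.0023, 0.0003,
-1, 1.9, -0.0, 3.6, -0.0003, 0.0023, 0.0003,
|step| 4.094577731583197 deg 0.1366604637578016
-1, 0.5, -0.0, 0.9, 0.0, 0.0, 0.0,
-1, 0.5, -0.0, 0.9, 0.0, 0.0, 0.0,
-1, 0.5, -0.0, 0.9, 0.0, 0.0, 0.0,
-1, 0.5, -0.0, 0.9, 0.0, 0.0, 0.0,
-1, 0.5, -0.0, 0.9, 0.0, 0.0, 0.0,
-1, 0.5, -0.0, 0.9, 0.0, 0.0, 0.0,
-1, 0.5, -0.0, 0.9, 0.0, 0.0, 0.0,
-1, 0.5, -0.0, 0.9, 0.0, 0.0, 0.0,
-1, 0.5, -0.0, 0.9, 0.0, 0.0, 0.0,
-1, 0.5, -0.0, 0.9, 0.0, 0.0, 0.0,
-1, 0.5, -0.0, 0.9, 0.0, 0.0, 0.0,
-1, 0.5, -0.0, 0.9, 0.0, 0.0, 0.0,
|step| 1.0 deg 0.0
-5 0 err mm 0.0 deg 0.0 j3 -0.86
-60 0 err mm 0.0 deg 0.0 j3 -0.97
-60 2 err mm 0.0 deg 0.0 j3 -0.93
-120 3 err mm 0.0 deg 0.0 j3 -1.02
-120 5 err mm 0.0 deg 0.0 j3 -0.98
-130 5 err mm 0.0 deg 0.0 j3 -0.99
```

Call:
{"op": "arm_command", "data": {"moves": [-1, 1.9, 0, 3.6, 0, 0.0023, 0, -1, 1.9, 0, 3.6, 0, 0.0023, 0, -1, 1.9, 0, 3.6, 0, 0.0023, 0, -1, 1.9, 0, 3.6, 0, 0.0023, 0, -1, 1.9, 0, 3.6, 0, 0.0023, 0, -1, 1.9, 0, 3.6, 0, 0.0023, 0, -1, 1.9, 0, 3.6, 0, 0.0023, 0, -1, 1.9, 0, 3.6, 0, 0.0023, 0]}}

```text
clock: 19.58
tcp_pos: [0.4116, -0.3876, 0.069]
orientation: [0.244, 0.315, 0.913, -0.086]
wrist_force: [0.0, 0.1, -4.8]
finger_gap: 0.0187
grip_force: 107.9
```

Call:
{"op": "arm_command", "data": {"moves": [-1, 0.5, 0, 0.9, 0, 0, 0, -1, 0.5, 0, 0.9, 0, 0, 0, -1, 0.5, 0, 0.9, 0, 0, 0, -1, 0.5, 0, 0.9, 0, 0, 0, -1, 0.5, 0, 0.9, 0, 0, 0, -1, 0.5, 0, 0.9, 0, 0, 0, -1, 0.5, 0, 0.9, 0, 0, 0, -1, 0.5, 0, 0.9, 0, 0, 0]}}

```text
clock: 20.58
tcp_pos: [0.4122, -0.3883, 0.0617]
orientation: [0.245, 0.315, 0.913, -0.087]
wrist_force: [-0.3, -0.1, -2.5]
finger_gap: 0.0188
grip_force: 107.8
```

```bash
python3 tile.py
```

```text
top 866 (array([-3.9,  1.9]), array([128.6, 111. ]), 0.2) top z 15.740414177759234 x rng [-59.70017826  58.35169855] y [-51.65186928  56.90116829]
scene 576 (array([-4.8,  2. ]), array([118.8, 129.9]), 88.7) top z 15.726367997581605 x rng [-65.26138249  58.50876958] y [-52.07927268  59.13668677]
spatula local [-4.5 -1.4 38.2] yaw,pitch,roll [ 0.03 -0.04 -0.22] nose [50.5 -1.4 38.2] F [-0.4 -0.5 -1.5]
```

Call:
{"op": "arm_command", "data": {"moves": [-1, 0.5, 0, 0.9, 0, 0, 0, -1, 0.8, 0, 1.4, 0, 0, 0, -1, 1, 0, 1.7, 0, 0, 0, -1, 1, 0, 1.7, 0, 0, 0, -1, 1, 0, 1.7, 0, 0, 0, -1, 0.8, 0, 1.4, 0, 0, 0, -1, 0, 0, 0, 0, 0, 0, -1, 0, 0, 0, 0, 0, 0]}}

```text
clock: 21.68
tcp_pos: [0.4117, -0.3877, 0.0509]
orientation: [0.244, 0.315, 0.913, -0.086]
wrist_force: [-0.2, -0.3, -1.8]
finger_gap: 0.0188
grip_force: 107.8
```

```bash
python3 -c "
from reach2 import *; from sp import show
show(STAND)
c=cur(); a=tcp_for(at(STAND,-5,-1,26),STAND[1],0); m=tcp_for(at(STAND,-60,-1,25),STAND[1],2); e=tcp_for(at(STAND,-130,-1,25),STAND[1],5)
rows(c,m,6,-1); rows(m,e,7,-1)"; sed 's/<22)/<45)/;s/>8)/>15)/' tile.py > tile2.py; python3 tile2.py
```

```text
spatula local [-4.8 -1.4 27.8] yaw,pitch,roll [ 0.02 -0.01 -0.21] nose [50.2 -1.4 27.8] F [-0.2 -0.3 -1.8]
-1, 7.7, 0.1, -4.7, -0.0005, 0.0059, 0.0004,
-1, 7.8, 0.1, -4.7, -0.0005, 0.0059, 0.0004,
-1, 7.8, 0.1, -4.6, -0.0005, 0.0059, 0.0004,
-1, 7.8, 0.1, -4.6, -0.0005, 0.0059, 0.0004,
-1, 7.8, 0.1, -4.5, -0.0005, 0.0059, 0.0004,
-1, 7.9, 0.1, -4.5, -0.0005, 0.0059, 0.0004,
|step| 9.05859746318461 deg 0.3377301276050309
-1, 8.2, 0.0, -5.4, 0.0, 0.0075, 0.0,
-1, 8.3, 0.0, -5.3, 0.0, 0.0075, 0.0,
-1, 8.3, 0.0, -5.2, -0.0, 0.0075, 0.0,
-1, 8.3, -0.0, -5.2, 0.0, 0.0075, 0.0,
-1, 8.4, 0.0, -5.1, -0.0, 0.0075, -0.0,
-1, 8.4, 0.0, -5.1, 0.0, 0.0075, -0.0,
-1, 8.5, -0.0, -5.0, 0.0, 0.0075, -0.0,
|step| 9.811904482535068 deg 0.42857142857142866
top 901 (array([5. , 2.2]), array([111.2, 111.9]), 0.6) top z 26.93639574143446 x rng [-49.30076035  58.83175611] y [-51.59718971  56.86656024]
scene 580 (array([-4.8,  2.6]), array([116. , 132.2]), 89.8) top z 26.485464232820565 x rng [-69.08213047  59.05143979] y [-52.95946502  57.93544445]
spatula local [-4.7 -1.4 27.9] yaw,pitch,roll [ 0.02 -0.02 -0.22] nose [50.3 -1.4 27.9] F [ 0.  -0.  -1.4]
```

Call:
{"op": "arm_command", "data": {"moves": [-1, 7.7, 0.1, -4.7, 0, 0.006, 0, -1, 7.8, 0.1, -4.7, 0, 0.006, 0, -1, 7.8, 0.1, -4.6, 0, 0.006, 0, -1, 7.8, 0.1, -4.6, 0, 0.006, 0, -1, 7.8, 0.1, -4.5, 0, 0.006, 0, -1, 7.9, 0.1, -4.5, 0, 0.006, 0, -1, 8.2, 0, -5.4, 0, 0.0075, 0, -1, 8.3, 0, -5.3, 0, 0.0075, 0]}}

```text
clock: 22.78
tcp_pos: [0.3534, -0.3411, 0.054]
orientation: [0.22, 0.318, 0.919, -0.078]
wrist_force: [-0.6, 0.7, -2.2]
finger_gap: 0.0188
grip_force: 108.1
```

Call:
{"op": "arm_command", "data": {"moves": [-1, 8.3, 0, -5.2, 0, 0.0075, 0, -1, 8.3, 0, -5.2, 0, 0.0075, 0, -1, 8.4, 0, -5.1, 0, 0.0075, 0, -1, 8.4, 0, -5.1, 0, 0.0075, 0, -1, 8.5, 0, -5, 0, 0.0075, 0, -1, 0, 0, 0, 0, 0, 0]}}

```text
clock: 23.52
tcp_pos: [0.315, -0.3108, 0.0584]
orientation: [0.203, 0.319, 0.923, -0.072]
wrist_force: [0.9, -0.6, -1.0]
finger_gap: 0.0186
grip_force: 108.1
```

Run:
```python
from reach2 import *; from sp import *
show(STAND); print(spat()[0],np.degrees(np.arctan2(*spat()[0][1::-1])),get_state()['joint_pos'])
im,d=read_camera('top'); W=cloud('top',d)*1000; hsv=cv2.cvtColor(im,cv2.COLOR_BGR2HSV)
for nm,F in(('stand',STAND),):
    L=R.from_euler('z',-F[1],degrees=True).apply((W-F[0]).reshape(-1,3)).reshape(W.shape)
    m=(d>0)&(abs(L[...,0])<75)&(abs(L[...,1])<75)&(L[...,2]>47)&(L[...,2]<62)
    print(rect(L[m]/1000),np.median(L[...,2][m]))
# any obstacle map for laying place
for x,y,yaw in((520,-110,-12),(540,-100,-10),(530,-60,-5),(540,-140,-15)):
    print(x,y,yaw,[chk(tcp_for([x,y,z],yaw,0)) for z in(0,40)])
    L=R.from_euler('z',-yaw,degrees=True).apply((W-[x,y,0]).reshape(-1,3)).reshape(W.shape)
    m=(d>0)&(L[...,0]>-240)&(L[...,0]<90)&(abs(L[...,1])<75)&(L[...,2]>10)&(L[...,2]<150); print("  obstacles",m.sum(), W[m].mean(0) if m.any() else '')
```

```text
spatula local [-130.9   -0.8   24.8] yaw,pitch,roll [-0.02  5.08 -0.2 ] nose [-76.1  -0.9  19.9] F [ 0.9 -0.6 -1. ]
[ 406.24172167 -382.74618944   24.80328113] -43.29427411009893 [-1.07530178 -0.08264678 -0.99571783  0.2535335   0.1651634  -0.37540536]
(array([0.1, 0.9]), array([112. , 110.5]), 0.2) 54.35090101700435
520 -110 -12 ['err mm 2.9 deg 9.2 j3 -1.03', 'err mm 1.8 deg 5.7 j3 -1.03']
  obstacles 87 [ 357.31723975 -120.62527179   35.97993978]
540 -100 -10 ['err mm 2.4 deg 7.4 j3 -1.03', 'err mm 1.2 deg 4.0 j3 -1.03']
  obstacles 76 [ 367.21398732 -114.87350362   32.72868364]
530 -60 -5 ['err mm 2.8 deg 8.8 j3 -1.03', 'err mm 1.7 deg 5.3 j3 -1.03']
  obstacles 43 [411.95634124 -86.26566223  18.41540195]
540 -140 -15 ['err mm 2.1 deg 6.6 j3 -1.03', 'err mm 1.0 deg 3.3 j3 -1.03']
  obstacles 138 [ 402.36027763 -145.14895301   35.77396582]
```

```bash
cat > arc2.py <<'E'
from reach2 import *; from sp import *
o,S=spat(); N=24; e=np.array([505.,400,40]); yaw0=STAND[1]
up=tcp_for(at(STAND,-130,-1,95),STAND[1],8); rows(cur(),up,4,-1)
pol=lambda v:(np.hypot(v[0],v[1]),np.arctan2(v[1],v[0]))
(r0,b0),(r1,b1)=pol(at(STAND,-130,-1,0)),pol(e)
def pose(t):
    s=t*t*(3-2*t); b=b0+(b1-b0)*s; r=np.interp(s,[0,.8,1],[r0,r0,r1]); z=np.interp(s,[0,.85,1],[95,95,40])
    return tcp_for([r*np.cos(b),r*np.sin(b),z],yaw0+(37.6-yaw0)*s,np.interp(s,[0,.8,1],[8,8,4]))
a=up; print([chk(pose(t)) for t in(0,.3,.5,.7,.85,1)])
for i in range(N):
    b=pose((i+1)/N); d=a[1].inv().apply(b[0]-a[0]); q=(a[1].inv()*b[1]).as_rotvec(); print(-1,*np.round(d,1),*np.round(q,3),sep=", ",end=",\n"); a=b
E
python3 arc2.py
```

```text
-1, -8.5, -0.1, -17.0, -0.0009, 0.0129, 0.0004,
-1, -8.3, -0.1, -17.1, -0.0009, 0.0129, 0.0004,
-1, -8.0, -0.1, -17.2, -0.0009, 0.0129, 0.0004,
-1, -7.8, -0.0, -17.3, -0.0009, 0.0129, 0.0004,
|step| 18.9708405460968 deg 0.7435277811680243
['err mm 0.0 deg 0.0 j3 -0.81', 'err mm 0.0 deg 0.0 j3 -0.81', 'err mm 0.0 deg 0.0 j3 -0.81', 'err mm 0.0 deg 0.0 j3 -0.82', 'err mm 0.0 deg 0.0 j3 -0.83', 'err mm 0.0 deg 0.0 j3 -0.84']
-1, -0.3, 3.3, 0.1, -0.003, -0.0, -0.006,
-1, -0.9, 9.4, 0.3, -0.007, -0.0, -0.018,
-1, -1.3, 15.0, 0.5, -0.012, 0.0, -0.029,
-1, -1.5, 20.0, 0.6, -0.015, 0.0, -0.038,
-1, -1.7, 24.5, 0.7, -0.019, 0.0, -0.047,
-1, -1.7, 28.5, 0.7, -0.022, 0.0, -0.054,
-1, -1.6, 31.8, 0.6, -0.024, -0.0, -0.061,
-1, -1.4, 34.6, 0.6, -0.027, 0.0, -0.066,
-1, -1.2, 36.9, 0.5, -0.028, -0.0, -0.07,
-1, -0.9, 38.6, 0.4, -0.03, 0.0, -0.073,
-1, -0.6, 39.7, 0.3, -0.03, 0.0, -0.075,
-1, -0.3, 40.3, 0.1, -0.031, -0.0, -0.076,
-1, -0.0, 40.3, 0.0, -0.031, 0.0, -0.076,
-1, 0.2, 39.7, -0.1, -0.03, 0.0, -0.075,
-1, 0.4, 38.6, -0.2, -0.03, 0.0, -0.073,
-1, 0.6, 36.9, -0.3, -0.028, 0.0, -0.07,
-1, 0.7, 34.6, -0.3, -0.027, 0.0, -0.066,
-1, -15.3, 33.0, 8.1, -0.025, -0.015, -0.06,
-1, -9.9, 30.7, 21.2, -0.023, -0.015, -0.054,
-1, -7.4, 27.4, 20.2, -0.021, -0.013, -0.046,
-1, -5.8, 23.0, 16.6, -0.017, -0.011, -0.037,
-1, -4.3, 17.6, 12.5, -0.013, -0.008, -0.028,
-1, -2.6, 11.2, 7.9, -0.008, -0.005, -0.017,
-1, -0.9, 3.9, 2.7, -0.003, -0.002, -0.006,
```

Call:
{"op": "arm_command", "data": {"moves": [-1, -8.5, -0.1, -17, -0.001, 0.013, 0, -1, -8.3, -0.1, -17.1, -0.001, 0.013, 0, -1, -8, -0.1, -17.2, -0.001, 0.013, 0, -1, -7.8, 0, -17.3, -0.001, 0.013, 0, -1, -0.3, 3.3, 0.1, -0.003, 0, -0.006, -1, -0.9, 9.4, 0.3, -0.007, 0, -0.018, -1, -1.3, 15, 0.5, -0.012, 0, -0.029, -1, -1.5, 20, 0.6, -0.015, 0, -0.038]}}

```text
clock: 24.58
tcp_pos: [0.3489, -0.2752, 0.1334]
orientation: [0.182, 0.273, 0.943, -0.052]
wrist_force: [-0.5, 0.5, -2.5]
finger_gap: 0.0189
grip_force: 108.1
```

Call:
{"op": "arm_command", "data": {"moves": [-1, -1.7, 24.5, 0.7, -0.019, 0, -0.047, -1, -1.7, 28.5, 0.7, -0.022, 0, -0.054, -1, -1.6, 31.8, 0.6, -0.024, 0, -0.061, -1, -1.4, 34.6, 0.6, -0.027, 0, -0.066, -1, -1.2, 36.9, 0.5, -0.028, 0, -0.07, -1, -0.9, 38.6, 0.4, -0.03, 0, -0.073, -1, -0.6, 39.7, 0.3, -0.03, 0, -0.075, -1, -0.3, 40.3, 0.1, -0.031, 0, -0.076]}}

```text
clock: 25.58
tcp_pos: [0.443, -0.0206, 0.1336]
orientation: [0.19, -0.0, 0.982, 0.001]
wrist_force: [0.5, -0.6, -1.9]
finger_gap: 0.0187
grip_force: 108.1
```

Call:
{"op": "arm_command", "data": {"moves": [-1, 0, 40.3, 0, -0.031, 0, -0.076, -1, 0.2, 39.7, -0.1, -0.03, 0, -0.075, -1, 0.4, 38.6, -0.2, -0.03, 0, -0.073, -1, 0.6, 36.9, -0.3, -0.028, 0, -0.07, -1, 0.7, 34.6, -0.3, -0.027, 0, -0.066, -1, -15.3, 33, 8.1, -0.025, -0.015, -0.06, -1, -9.9, 30.7, 21.2, -0.023, -0.015, -0.054, -1, -7.4, 27.4, 20.2, -0.021, -0.013, -0.046]}}

```text
clock: 26.58
tcp_pos: [0.4173, 0.2688, 0.1009]
orientation: [0.203, -0.271, 0.939, 0.06]
wrist_force: [0.4, 0.3, -2.2]
finger_gap: 0.0185
grip_force: 108.0
```

Call:
{"op": "arm_command", "data": {"moves": [-1, -5.8, 23, 16.6, -0.017, -0.011, -0.037, -1, -4.3, 17.6, 12.5, -0.013, -0.008, -0.028, -1, -2.6, 11.2, 7.9, -0.008, -0.005, -0.017, -1, -0.9, 3.9, 2.7, -0.003, -0.002, -0.006, -1, 0, 0, 0, 0, 0, 0, -1, 0, 0, 0, 0, 0, 0]}}

```text
clock: 27.32
tcp_pos: [0.4117, 0.329, 0.0721]
orientation: [0.213, -0.314, 0.923, 0.073]
wrist_force: [0.1, -0.1, -0.5]
finger_gap: 0.0187
grip_force: 108.1
```

```bash
python3 -c "
from reach2 import *; from sp import *
print(spat()[0],spat()[1].as_euler('ZYX',degrees=True))
c=cur(); b=tcp_for([505,400,3],37.6,0); print(chk(b)); rows(c,b,7,-1)"
```

```text
[504.30104312 400.17790861  40.74256063] [37.56693363  3.99895792  0.05897374]
err mm 0.0 deg 0.0 j3 -0.98
-1, 3.1, -0.1, 5.8, 0.0001, -0.01, -0.0002,
-1, 3.1, -0.1, 5.8, 0.0001, -0.01, -0.0002,
-1, 3.2, -0.1, 5.7, 0.0001, -0.01, -0.0002,
-1, 3.2, -0.1, 5.7, 0.0001, -0.01, -0.0002,
-1, 3.3, -0.1, 5.7, 0.0001, -0.01, -0.0002,
-1, 3.4, -0.1, 5.7, 0.0001, -0.01, -0.0002,
-1, 3.4, -0.1, 5.6, 0.0001, -0.01, -0.0002,
|step| 6.570186058691718 deg 0.5713637465970721
```

Call:
{"op": "arm_command", "data": {"moves": [-1, 3.1, 0, 5.8, 0, -0.01, 0, -1, 3.1, 0, 5.8, 0, -0.01, 0, -1, 3.2, -0.1, 5.7, 0, -0.01, 0, -1, 3.2, -0.1, 5.7, 0, -0.01, 0, -1, 3.3, -0.1, 5.7, 0, -0.01, 0, -1, 3.4, -0.1, 5.7, 0, -0.01, 0, -1, 3.4, -0.1, 5.6, 0, -0.01, 0, -1, 0, 0, 0, 0, 0, 0]}}

```text
clock: 28.32
tcp_pos: [0.4102, 0.3272, 0.0254]
orientation: [0.244, -0.311, 0.915, 0.084]
wrist_force: [0.5, 0.0, -2.5]
finger_gap: 0.0186
grip_force: 108.1
```

Call:
{"op": "arm_command", "data": {"moves": [-1, 0.5, 0, 0.9, 0, 0, 0, -1, 0.5, 0, 0.9, 0, 0, 0, -1, 0.3, 0, 0.5, 0, 0, 0, -1, 0, 0, 0, 0, 0, 0]}}

```text
clock: 28.82
tcp_pos: [0.4109, 0.3282, 0.0235]
orientation: [0.245, -0.311, 0.914, 0.084]
wrist_force: [0.2, -1.0, -1.3]
finger_gap: 0.0186
grip_force: 108.5
```

```bash
python3 -c "
from sp import *
print(spat()[0],spat()[1].as_euler('ZYX',degrees=True),get_state()['wrist_force'])"
```

```text
[5.04891262e+02 4.00618920e+02 3.95829754e-01] [ 3.76051042e+01 -3.07997773e-02  5.88910190e-02] [ 0.22632528 -1.01353915 -1.26004977]
```

Blade on the bench. I'll open the gripper, back off along the tool axis, and check.

Call:
{"op": "arm_command", "data": {"moves": [-1, 0.2, 0, 0.4, 0, 0, 0, 0.2, 0, 0, 0, 0, 0, 0, 1, 0, 0, 0, 0, 0, 0, 1, 0, 0, 0, 0, 0, 0, 1, 0, 0, 0, 0, 0, 0, 1, 0, 0, 0, 0, 0, 0]}}

```text
clock: 29.58
tcp_pos: [0.4105, 0.328, 0.0227]
orientation: [0.245, -0.311, 0.914, 0.084]
wrist_force: [-0.3, 0.3, 0.1]
finger_gap: 0.0854
grip_force: 0.0
```

Call:
{"op": "arm_command", "data": {"moves": [1, -4.6, 0, -8, 0, 0, 0, 1, -9, 0, -16, 0, 0, 0, 1, -9, 0, -16, 0, 0, 0, 1, -9, 0, -16, 0, 0, 0, 1, -9, 0, -16, 0, 0, 0, 1, -9, 0, -16, 0, 0, 0, 1, 0, 0, 0, 0, 0, 0]}}

```text
clock: 30.45
tcp_pos: [0.4111, 0.328, 0.1263]
orientation: [0.247, -0.311, 0.914, 0.084]
wrist_force: [0.3, 0.2, 0.2]
finger_gap: 0.0852
grip_force: 0.0
```

Run:
```python
from h import *
for c in ('top','scene'):
    im,d=read_camera(c); cv2.imwrite(f'pics/{c}9.png',im); np.save(f'{c}9.npy',d)
from meas import meas; meas('9')
W=cloud('top',np.load('top9.npy'))*1000
for c,r,zr in(((509.6,-463),100,(47,62)),):
    m=(np.hypot(W[...,0]-c[0],W[...,1]-c[1])<r)&(W[...,2]>zr[0])&(W[...,2]<zr[1]); print('placed',rect(W[m]/1000))
a=cv2.imread('pics/top9.png')[90:310,90:420]; cv2.imwrite('pics/end.png',cv2.resize(a,None,fx=2.4,fy=2.4)); print(get_state()['tcp_pos'],get_state()['finger_gap'])
```

```text
top blade 460 [505.1 400.4] [116.8  61.1] 37.3 zmed 2.0 mean [505.5 400.7]
top handle 60 [427.5 339.7] [43.9 17.3] 36.4 zmed 50.5 mean [428.9 339.5]
top tile few
top board+fence 1406 [681.2  77.1] [253.1 197.6] 35.4 zmed 20.8 mean [683.7  88. ]
top fence 1334 [658.6  87.5] [180.4 148.1] 4.4 zmed 20.9 mean [683.4  85.5]
top empty all 218 [ 510.3 -461.9] [118.2 130.6] 52.6 zmed 9.4 mean [ 492.1 -426.5]
top other 865 [ 643.9 -270. ] [109.4 109.9] 52.5 zmed 54.6 mean [ 643.9 -269.7]
top pipe 1074 [594.9 127.8] [226.8 126.6] 56.4 zmed 198.2 mean [585.8 118. ]
scene blade 1975 [504.2 397.8] [208.9 219.2] 35.2 zmed 0.5 mean [511.5 399.5]
scene handle 123 [416.8 329.5] [76.9 21.8] 38.1 zmed 48.6 mean [423.6 330.2]
scene tile few
scene board+fence 2006 [667.9  94.1] [210.5 162.6] 4.6 zmed 19.7 mean [670.4  88.9]
scene fence 1975 [657.5  86.7] [188.8 149.5] 4.6 zmed 19.6 mean [670.   87.8]
scene empty all 322 [ 538.1 -419.5] [ 23.9 118.3] 54.8 zmed 18.6 mean [ 539.5 -422.8]
scene rail 81 [ 541.  -421.4] [ 15.1 107.1] 53.3 zmed 40.2 mean [ 539.5 -422.6]
scene other 808 [ 643.2 -271.1] [117.3 113.8] 51.8 zmed 54.1 mean [ 649.3 -269.3]
scene pipe 1163 [602.5 123.5] [222.5 115.9] 56.9 zmed 189.1 mean [600. 111.]
placed (array([ 510.1, -462.6]), array([111.7, 111. ]), 52.1)
[0.40968073 0.32721087 0.12378297] 0.0854309342792485
```

View pics/end.png

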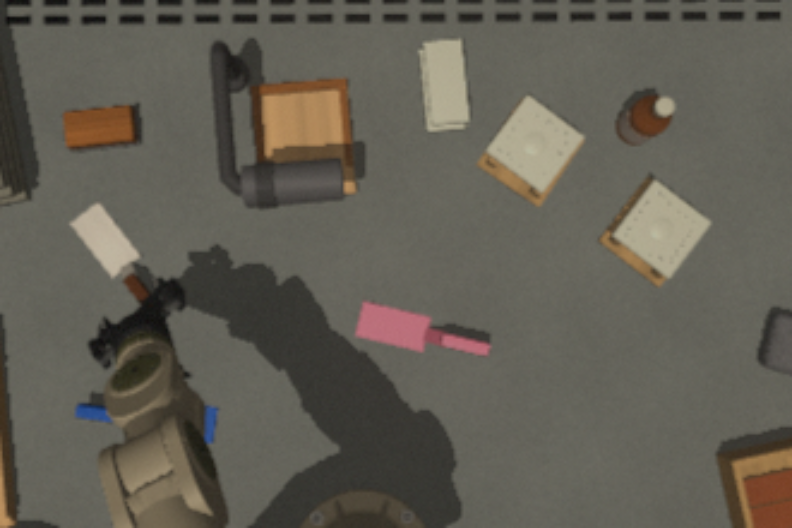

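The tray is empty, and the tile sits centred on the right-hand stand (crop (658,230)). The other tile and the bystanders are in place, and the spatula lies flat at (105,240) with the gripper clear above it.

```bash
python3 -c "
from workcell import *
print(hand_in())"
```

```text
the job is handed in; nothing more can be done
None
```

The tile is on the once-empty stand, about 1 mm off centre and square to the rails in the last camera check. The spatula lies flat on the bench clear of the tray and stands, and the job was handed in at about 31 s; `hand_in()` returned no verdict.

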